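Crank the dryer vent louvres open

TASK

Fit the loose crank fully down onto the square shaft of the dryer vent and wind it clockwise, as seen from above, until the shaft reaches its stop and the louvres are fully open. Then lift the crank off and set it down in the wooden tray, standing on its hub with the handle up and all of it inside the rim; do not let it drop. Leave the bottle and the jar where they stand.

Things in the scene. Friction and masses are not known exactly. Their poses are not given: they have to be found in the camera images.
- crank_grip (a point): Loose steel crank: centre of its hub's upper, solid block (32 x 32 mm, 32 mm tall), the place to hold it from above; on the hub's axis, 50 mm above the hub's underside, 16 mm below the block's top. z up, x along the arm towards the handle. The crank starts standing on its hub on the worktop.
- crank_knob (a point): Middle of the crank's black upright handle, 85 mm from the hub's axis along the crank's x, 57 mm above the hub's underside. The handle is 27 mm thick and 46 mm tall (34 to 80 mm above the hub's underside) and spins freely on its own upright axis, so it can be held while the crank goes round. Axes as the crank's.
- shaft_seat (a point): Foot of the vent's upright square steel shaft, on its axis, on top of the white gear column (60 x 70 mm), 80 mm above the worktop. The shaft is 18 mm square and 32 mm tall, its top 6 mm a cone. The crank is fully on when its hub's underside rests here. x and y are square to the shaft's sides and turn with it; the crank fits in any of four quarter turns, with 10 degrees of play.
- shaft (a joint): Angle of the square shaft in rad: 0 with the louvres shut, grows as it is turned clockwise seen from above, 5.0 at its stop with the louvres fully open. Starts between 0 and 0.9. Stiff (0.2 N m, about 2.5 N at the handle); it stays where it is left.
- vent: Fixed vent unit; origin on the worktop under the shaft's axis. x points from the gear column to the open white louvre box (160 mm along x, 170 mm wide, 62 mm tall, starting 45 mm from the origin). Its four aluminium blades lie nearly flat when shut and slope steeply (57 degrees), at most 70 mm above the worktop, when open.
- tray_in (a point): Fixed wooden tray, open on top, 200 mm (its x) by 120 mm (its y) outside, walls 5 mm thick and 24 mm tall. This point is the centre of its inner floor, 5 mm above the worktop. The crank fits in along the tray's x, either way round.
- detergent: Bystander: white bottle, 68 mm diameter, 120 mm tall; origin at the centre of its base. Leave alone.
- softener: Bystander: white jar with grey lid, 64 mm diameter, 100 mm tall; origin at the centre of its base. Leave alone.
- crank: The same loose crank, 0.4 kg, 136 mm long; origin at the centre of the hub's underside, x along the arm. Lower hub: 40 x 40 mm, 34 mm tall, sides parallel to the block's, square socket 21 mm wide, 34 mm deep, open below. The aluminium arm (20 mm wide, top face 34 mm up) leaves one side; a counterweight reaches 37 mm from the axis on the other, so it balances about the hub.
There are look-alikes about, which are no part of the job. Of the things like the crank, leave any that is green or orange; of the rest the smaller one is meant.

How it is judged:
By the outcome, as a careful person would: the job done as asked, in the order asked, and still so for the second after the job is handed in, with the robot touching nothing.
It also fails if it takes over 72 s, if anything falls off the work surface, if the arm or the gripper's body presses on something with over 40 N, if the wrist force passes 120 N, or if a joint passes its speed limit or range.

ROBOT

A 7-joint arm with a two-finger parallel gripper is mounted at the origin on the work surface. World frame = base frame: x ahead of the robot, y to its left, z up, the work surface at z = 0. Lengths are in m, angles in rad, forces in N, time in s.
With the tool pointing down it reaches from about 0.35 to 0.9 m from the base axis. Payload 8.1 kg.
Tool frame: the origin (TCP) lies on the centre line of the jaws, within the pads' length; the fingertips stand 14 mm ahead of it and the grasp point (between the pads) lies 5 mm behind it; z points along the fingers, y is the direction in which the jaws open and shut (so a half turn about z gives the same grasp; the last joint's range is limited). The gripper opens to 92 mm and grips with 3 to 60 N. Pads are 19 mm wide; open, the fingers measure 130 mm over their backs; the gripper's body (75 mm by 190 mm) begins 47 mm behind the grasp point.
Start: joints at [-1.362, 0.434, 0.025, 1.573, -0.012, 1.134, -0.075], TCP at [0.192, 0.595, 0.241] pointing down, gripper open.
Joint ranges: [-2.62, 2.62], [-0.44, 2.09], [-1.27, 1.32], [0.08, 2.57], [-1.32, 4.46], [0.12, 2], [-2.74, 2.74]. Speed limits (rad/s): [2.22, 2.22, 3.01, 3.01, 3.14, 3.14, 3.14].

INTERFACE

Orientations are given as a rotation vector (axis times angle).
In Python, from cell import arm, optics gives the robot as it stands.
- The arm moves only by the shell command python3 -m creep 'ROWS' [FORCE]. ROWS is JSON, a list of rows, each an object with "translation": the shift along the tool's x, y, z in m, a list of three; "rot": the turn, a rotation vector about the tool's x, y, z in degrees, a list of three; "jaw": the finger opening in m, from 0 to 0.0918. In form: [{"translation": [x, y, z], "rot": [wx, wy, wz], "jaw": jaw}, ...]. A call has 1 to 12 rows; each row shifts and turns the commanded pose from where the row before left it, along the tool's axes as they then stand; what a row does not reach is not made up. A row lasts 1/12 s, in which the tool goes at most 41.7 mm and 7.16 degrees, less where a joint would pass 70% of its speed; a pose out of reach is approached as far as the arm can. A call is refused whole if a number of a shift passes 0.0417 or a number of a turn 7.16, either way. A call with a gripper value outside its range is refused whole. The fingers move at their own pace and stop on an object; FORCE is the grip in N (left out, the last holds). Time passes only in rows, so rows that do not move let the fingers close. It gives the time, the measured TCP pose, the force and the opening at its end, in the units of the state.
- arm.observe(): the state, without advancing time (a new reading comes with each control period).
- optics.get_image(name): name is "side" or "top"; returns the picture (400x640x3 uint8, red, green, blue); there is no depth.
- optics.camera_info(name): a dict with "fx", "fy", "cx", "cy" (pixels), "k1" (the pictures are not rectified: a ray, as slopes to the right and down, at radius r is drawn at 1 + k1 r^2 times it, then the intrinsics apply), "R" (3x3) and "t" (3): a world point X has camera coordinates R X + t. Camera axes: x right, y down, z forward; pixel columns grow to the right and rows downward; lengths in m; the calibration is good to about 2 mm. A picture is of the moment at which its call begins. camera_info takes no time and is no camera call.
- arm.sign_off(): hands the job in, once; it reports no verdict.
Trained networks look in the newest picture that a camera, given by its name, has taken for a name from the list of things; names that differ only in an ending like _2 or _b are one class to them, and where a whole thing is asked for, a point or a joint stands for the part that bears it (a point fixed in the world has none). Each returns a list of dicts, best first, with "score" (0 to 1); they miss things now and then, are a little off and sometimes report something else, mostly with a low value. They report only what shows in the picture. A call takes as long as a camera call. They do not tell look-alikes from the thing itself.
- optics.boxes_of(camera, thing): "location" ([column, row] in pixels, amid what is visible of it).
- optics.pinpoint(camera, thing): "location" ([column, row] in pixels: a listed point, or the origin of a listed thing).
The state is a dict: "clock": time; "joints": joint angles; "dq": joint speeds; "joint_efforts": joint torques, N m; "position": TCP position; "ee_rot": TCP orientation; "force": force on the tool from outside, world axes, zero at the start; "ft_torque": the same for the moment, N m; "width": opening from 0.0 (shut) to 1.0 (fully open).
Only numpy, scipy, OpenCV 4.12 (cv2) and the standard library are available. Lean on these libraries where they do the work, as an engineer would, in place of code of your own. Each camera call takes 0.05 s, during which the arm holds its last target.

## Working session

There is one attempt and no reset: what is moved stays moved. The work goes in short steps, Python scripts to look and compute and a shell command to move; the robot and the scene stay as the last step left them, time stands still between calls to the robot, and variables do not carry over. Pictures are saved under pics/ and viewed, and the job is handed in when it is done.

```bash
ls; mkdir -p pics
python3 - <<'E'
from cell import arm, optics
import cv2, numpy as np
print(arm.observe())
for n in ("side","top"):
    im=optics.get_image(n); cv2.imwrite(f"pics/{n}0.png",im[:,:,::-1])
    print(n,optics.camera_info(n))
    for th in ("crank_grip","crank_knob","shaft_seat","tray_in","vent","detergent","softener","crank"):
        r=optics.pinpoint(n,th)
        print(th,[(np.round(d["location"],1).tolist(),round(d["score"],2)) for d in r])
E
```

```text
pics
{'clock': 0.0, 'joints': array([-1.36160669,  0.43523392,  0.02496028,  1.57409284, -0.01162869,
        1.13400235, -0.07512   ]), 'dq': array([-4.39443246e-05, -5.62666910e-04, -5.98260017e-04, -1.10158862e-03,
       -1.10509784e-03,  1.49316175e-03,  1.36743442e-03]), 'joint_efforts': array([ 5.53981645e-04, -6.67859101e+01,  9.85938795e-01, -3.14455998e+01,
       -6.02474855e-02,  4.30202892e-02,  1.29286068e-04]), 'position': array([0.19161278, 0.59438652, 0.23993965]), 'ee_rot': array([-4.87895874e-01, -3.10333859e+00,  2.49074358e-03]), 'force': array([ 0.23076127, -0.33886722, -0.1586251 ]), 'ft_torque': array([ 0.04122006,  0.01396625, -0.0640061 ]), 'width': 0.9954838116252065}
side {'fx': 438.4705545576137, 'fy': 438.4705545576137, 'cx': 321.4787776736017, 'cy': 196.46866066881938, 'k1': 0.022103412659730436, 'R': array([[ 0.72580611, -0.68788253, -0.00480769],
       [-0.37478848, -0.38957104, -0.84128949],
       [ 0.5768354 ,  0.61241492, -0.54056349]]), 't': array([-0.3100324 ,  0.252148  ,  0.98366858])}
crank_grip [([231.1, 206.8], 0.85), ([290.8, 185.2], 0.83
[... 547 characters left out ...]
0537514184874, 'R': array([[ 0.01217406, -0.99990141, -0.00699664],
       [-0.98802703, -0.01095266, -0.15389163],
       [ 0.15379983,  0.00878636, -0.98806296]]), 't': array([0.04593048, 0.48310693, 1.12159378])}
crank_grip [([274.7, 209.2], 0.92), ([224.8, 207.5], 0.82), ([174.5, 265.5], 0.79), ([271.5, 282.3], 0.67)]
crank_knob [([160.7, 228.2], 0.97), ([206.9, 185.8], 0.91), ([259.0, 187.5], 0.67), ([235.3, 261.0], 0.6)]
shaft_seat [([352.6, 183.0], 0.61)]
tray_in [([436.2, 213.3], 0.91)]
vent [([348.3, 185.9], 0.68)]
detergent [([229.4, 142.6], 0.93)]
softener [([448.3, 140.6], 0.61)]
crank [([276.1, 281.6], 0.95), ([225.6, 212.9], 0.9), ([190.3, 262.0], 0.67), ([276.1, 213.5], 0.59)]
```

View pics/side0.png

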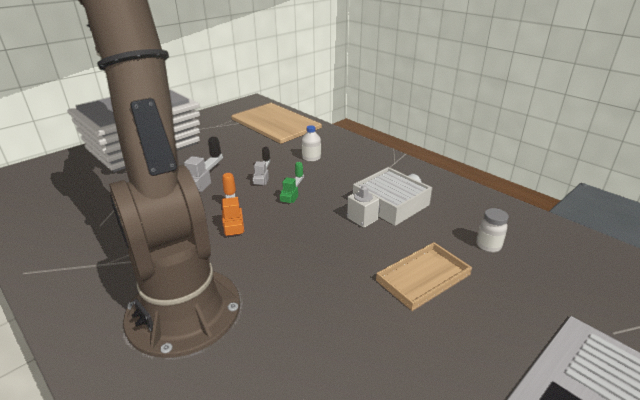

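View pics/top0.png

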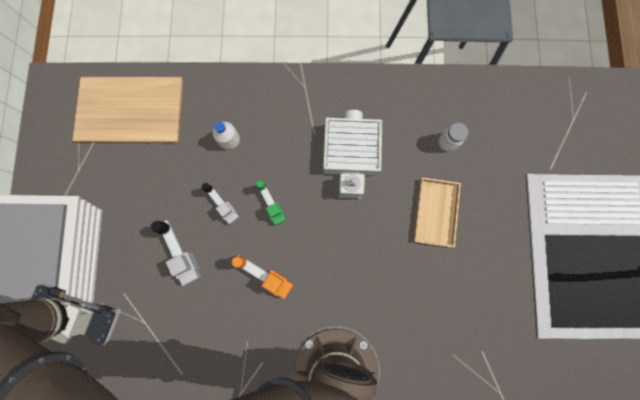

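Run:
```python
import cv2
a=cv2.imread("pics/top0.png")[110:310,140:390]
cv2.imwrite("pics/topcrop0.png",cv2.resize(a,None,fx=3,fy=3,interpolation=cv2.INTER_CUBIC))
a=cv2.imread("pics/side0.png")[120:270,170:420]
cv2.imwrite("pics/sidecrop0.png",cv2.resize(a,None,fx=3,fy=3,interpolation=cv2.INTER_CUBIC))
```

```text
(no output)
```

View pics/topcrop0.png

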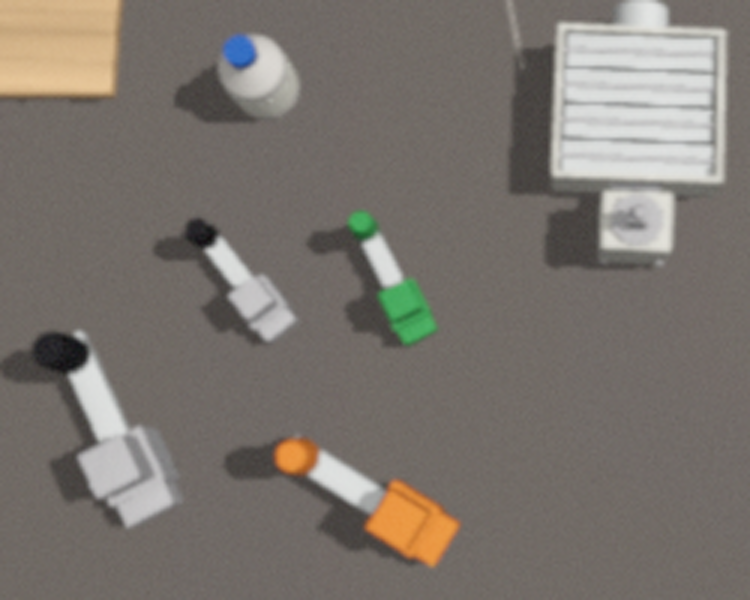

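View pics/sidecrop0.png

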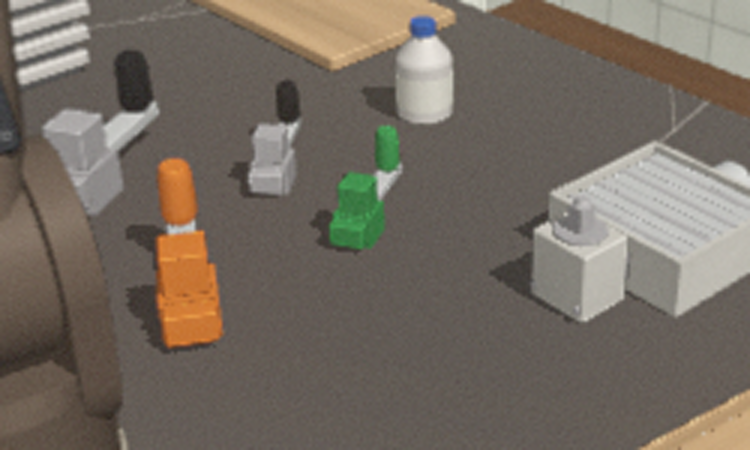

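Candidates for the crank, by top pixel: large grey (182,265), small grey (225,208), green (275,209), orange (275,283). Green and orange are excluded, and the smaller of the two greys is at (225,208), side (259,171). The crop shows it grey with a black knob at top (207,186). Next I triangulate.

```bash
cat > h.py <<'E'
from cell import arm, optics
import cv2, numpy as np
from scipy.optimize import least_squares
from scipy.spatial.transform import Rotation as Rn
C={n:optics.camera_info(n) for n in("side","top")}
def proj(n,X):
    c=C[n];p=np.atleast_2d(X)@np.array(c["R"]).T+np.array(c["t"]);s=p[:,:2]/p[:,2:];r2=(s**2).sum(1,keepdims=True)
    s=s*(1+c["k1"]*r2);return s*[c["fx"],c["fy"]]+[c["cx"],c["cy"]]
def tri(a,b):
    f=lambda X:np.r_[(proj("side",X)[0]-a),(proj("top",X)[0]-b)]
    s=least_squares(f,[.5,0,.05]);return s.x,np.abs(s.fun).max()
def onz(n,p,z):
    s=least_squares(lambda q:(proj(n,[q[0],q[1],z])[0]-p),[.5,0]);return s.x
def pose():
    s=arm.observe();R=Rn.from_rotvec(s["ee_rot"]);m=R.as_matrix()
    return s,m
def crop(n,name,r0,r1,c0,c1,f):
    im=optics.get_image(n)[:,:,::-1]
    cv2.imwrite(f"pics/{name}.png",cv2.resize(im[r0:r1,c0:c1],None,fx=f,fy=f,interpolation=cv2.INTER_CUBIC));return im
E
python3 - <<'E'
from h import *
np.set_printoptions(precision=4,suppress=True)
g=tri([259,170.6],[224.8,207.5]);k=tri([260.1,153.1],[206.9,185.8])
print("grip",g,"knob",k,np.linalg.norm(k[0][:2]-g[0][:2]),np.degrees(np.arctan2(*(k[0]-g[0])[[1,0]])))
print("grip z=.05",onz("top",[224.8,207.5],.05),onz("side",[259,170.6],.05),"knob",onz("top",[206.9,185.8],.057),onz("side",[260.1,153.1],.057))
print("crank",tri([260.7,183.7],[225.6,212.9]))
print("seat",tri([362.4,195.2],[352.6,183.0]),onz("top",[352.6,183.],.08),onz("side",[362.4,195.2],.08))
print("vent",tri([362.1,220.9],[348.3,185.9]))
print("tray",tri([425.1,274.4],[436.2,213.3]),onz("top",[436.2,213.3],.005))
print(pose()[1])
E
```

```text
grip (array([0.4738, 0.3426, 0.0319]), np.float64(1.3383880057211854)) knob (array([0.5306, 0.3965, 0.0571]), np.float64(3.544896480119405)) 0.0783168015216183 43.47086531552127
grip z=.05 [0.4741 0.3358] [0.452  0.3182] knob [0.5383 0.3914] [0.5209 0.4037]
crank (array([ 0.4701,  0.3489, -0.0203]), np.float64(1.1090595467935032))
seat (array([ 0.5456, -0.043 ,  0.0809]), np.float64(0.2068039686555494)) [ 0.5463 -0.0435] [ 0.5462 -0.0418]
vent (array([ 0.5576, -0.0369, -0.017 ]), np.float64(0.16668122104670147))
tray (array([ 0.4736, -0.3108,  0.0076]), np.float64(1.3141337851226922)) [ 0.47   -0.3077]
[[-0.9518  0.3068  0.    ]
 [ 0.3068  0.9518 -0.    ]
 [-0.     -0.     -1.    ]]
```

```bash
cat >> h.py <<'E'
def box(x0,x1,y0,y1,z0,z1):
    return np.array([[x,y,z] for x in(x0,x1) for y in(y0,y1) for z in(z0,z1)],float)
def cyl(x,y,r,z0,z1):
    a=np.linspace(0,2*np.pi,24,endpoint=False)
    return np.array([[x+r*np.cos(t),y+r*np.sin(t),z] for t in a for z in(z0,z1)])
CR=[box(-.02,.02,-.02,.02,0,.034),box(-.016,.016,-.016,.016,.034,.066),box(-.037,-.02,-.016,.016,.005,.03),box(.02,.098,-.01,.01,.024,.034)]
KN=[cyl(.085,0,.0135,.034,.080)]
S=8
def sil(n,parts,p,roi,neg=()):
    x,y,z,w=p;r0,r1,c0,c1=roi
    M=np.zeros(((r1-r0)*S,(c1-c0)*S),np.float32);c,s=np.cos(w),np.sin(w)
    for L,v in((parts,1),(neg,0)):
        for P in L:
            Q=np.c_[P[:,0]*c-P[:,1]*s+x,P[:,0]*s+P[:,1]*c+y,P[:,2]+z]
            uv=(proj(n,Q)-[c0,r0]+.5)*S-.5
            cv2.fillConvexPoly(M,cv2.convexHull(np.round(uv*16).astype(np.int32)),v,shift=4)
    return cv2.resize(M,(c1-c0,r1-r0),interpolation=cv2.INTER_AREA)
def fit(masks,rois,parts,p0,neg=(),scale=(.01,.01,.1)):
    from scipy.optimize import minimize
    z=p0[2]
    def cost(q):
        p=(p0[0]+q[0]*scale[0],p0[1]+q[1]*scale[1],z,p0[3]+q[2]*scale[2])
        return sum(np.abs(sil(n,parts,p,rois[n],neg)-masks[n]).sum() for n in masks)
    best=None
    for a in(-1.5,0,1.5):
        r=minimize(cost,[0,0,a],method="Nelder-Mead",options=dict(initial_simplex=[[0,0,a],[1,0,a],[0,1,a],[0,0,a+1]],xatol=.01,fatol=.05))
        if best is None or r.fun<best.fun:best=r
    q=best.x;return (p0[0]+q[0]*scale[0],p0[1]+q[1]*scale[1],z,p0[3]+q[2]*scale[2]),best.fun
E
python3 - <<'E'
from h import *
np.set_printoptions(precision=4,suppress=True)
im={n:cv2.imread(f"pics/{n}0.png").astype(np.float32) for n in C}
rois={"top":(172,230,196,245),"side":(140,192,245,282)}
ms={}
for n in im:
    r0,r1,c0,c1=rois[n];a=im[n][r0:r1,c0:c1];g=a.mean(2);bg=np.median(g);
    print(n,bg,np.percentile(g,[1,5,50,90,95,99]))
    hi=np.percentile(g,92)
    ms[n]=np.clip((g-bg-10)/(0.45*(hi-bg)),0,1)
for use in(["top","side"],["top"],["side"]):
    p,f=fit({n:ms[n] for n in use},rois,CR,(.47,.335,0,.82),KN);print(use,np.round(p,4),np.degrees(p[3]),f,{n:ms[n].sum() for n in use})
    if len(use)==2:P=p
for n in im:
    s=sil(n,CR+KN,P,rois[n]);r0,r1,c0,c1=rois[n]
    a=cv2.resize(im[n][r0:r1,c0:c1],None,fx=8,fy=8,interpolation=cv2.INTER_CUBIC)
    for L in (CR,KN):
        b=cv2.resize(sil(n,L,P,rois[n]),None,fx=8,fy=8)
        cs,_=cv2.findContours((b>.5).astype(np.uint8),cv2.RETR_EXTERNAL,cv2.CHAIN_APPROX_NONE);cv2.drawContours(a,cs,-1,(0,0,255),1)
    cv2.imwrite(f"pics/fit_{n}.png",a)
a,b=[cv2.imread(f"pics/fit_{n}.png") for n in("top","side")]
h=max(a.shape[0],b.shape[0]);o=np.zeros((h,a.shape[1]+b.shape[1],3),np.uint8);o[:a.shape[0],:a.shape[1]]=a;o[:b.shape[0],a.shape[1]:]=b
cv2.imwrite("pics/fit1.png",o)
E
```

```text
side 94.333336 [ 45.6667  60.      94.3333 149.6667 160.     177.9233]
top 106.666664 [ 36.6667  68.6667 106.6667 174.6667 196.65   218.    ]
['top', 'side'] [0.4706 0.3393 0.     0.6868] 39.350375464310545 83.18789672851562 {'top': np.float32(413.42944), 'side': np.float32(329.9767)}
['top'] [0.4709 0.3399 0.     0.681 ] 39.016623622947705 39.73483657836914 {'top': np.float32(413.42944)}
['side'] [0.4696 0.3368 0.     0.6997] 40.08727679585437 38.289894104003906 {'side': np.float32(329.9767)}[ WARN:0@1.799] global loadsave.cpp:1063 imwrite_ Unsupported depth image for selected encoder is fallbacked to CV_8U.
```

View pics/fit1.png

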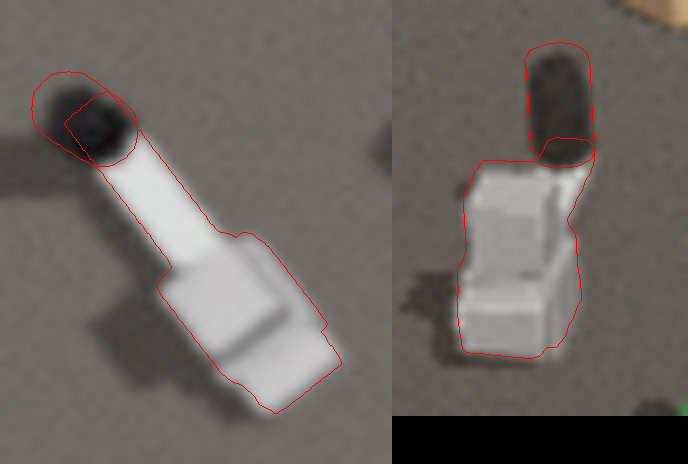

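```bash
cat > ov.py <<'E'
from h import *
def wire(n,img,roi,parts,p,f=8,col=(0,0,255)):
    r0,r1,c0,c1=roi;a=cv2.resize(img[r0:r1,c0:c1],None,fx=f,fy=f,interpolation=cv2.INTER_CUBIC)
    x,y,z,w=p;c,s=np.cos(w),np.sin(w)
    for P in parts:
        Q=np.c_[P[:,0]*c-P[:,1]*s+x,P[:,0]*s+P[:,1]*c+y,P[:,2]+z]
        uv=((proj(n,Q)-[c0,r0]+.5)*f-.5).round().astype(int)
        if len(P)==8: E=[(i,i^b) for i in range(8) for b in(1,2,4) if i<i^b]
        else: E=[(i,(i+2)%len(P)) for i in range(len(P))]
        for i,j in E: cv2.line(a,tuple(map(int,uv[i])),tuple(map(int,uv[j])),col,1)
    return a
def side_by(a,b,name):
    h=max(a.shape[0],b.shape[0]);o=np.zeros((h,a.shape[1]+b.shape[1],3),np.uint8);o[:a.shape[0],:a.shape[1]]=a;o[:b.shape[0],a.shape[1]:]=b;cv2.imwrite(name,o)
E
python3 - <<'E'
from ov import *
im={n:cv2.imread(f"pics/{n}0.png") for n in C}
rois={"top":(172,230,196,245),"side":(140,192,245,282)}
p=(.470,.337,0,np.radians(41))
side_by(wire("top",im["top"],rois["top"],CR[:2]+KN,p),wire("side",im["side"],rois["side"],CR[:2]+KN,p),"pics/fit2.png")
E
```

```text
(no output)
```

View pics/fit2.png

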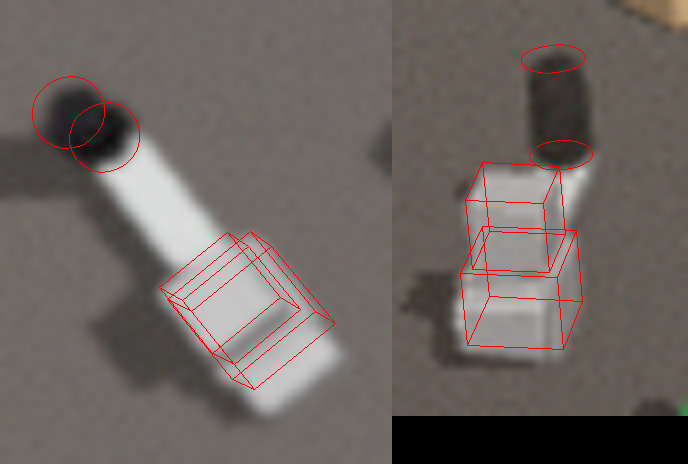

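Run:
```python
from ov import *
im={n:cv2.imread(f"pics/{n}0.png") for n in C}
a=im["top"][165:205,330:372];b=im["side"][175:230,340:385]
f=9
side_by(cv2.resize(a,None,fx=f,fy=f,interpolation=cv2.INTER_CUBIC),cv2.resize(b,None,fx=f,fy=f,interpolation=cv2.INTER_CUBIC),"pics/shaft0.png")
for n in C:
    for t in("shaft","shaft_seat"):
        try: optics.get_image(n);print(n,t,[(np.round(d["location"],1),d["score"]) for d in optics.pinpoint(n,t)])
        except Exception as e:print(e)
```

```text
it knows: crank, crank_grip, crank_knob, detergent, shaft_seat, softener, tray_in, vent
side shaft_seat [(array([363.2, 194.2]), 0.66)]
it knows: crank, crank_grip, crank_knob, detergent, shaft_seat, softener, tray_in, vent
top shaft_seat [(array([351.3, 182.1]), 0.37), (array([227.2, 214.6]), 0.31)]
```

View pics/shaft0.png

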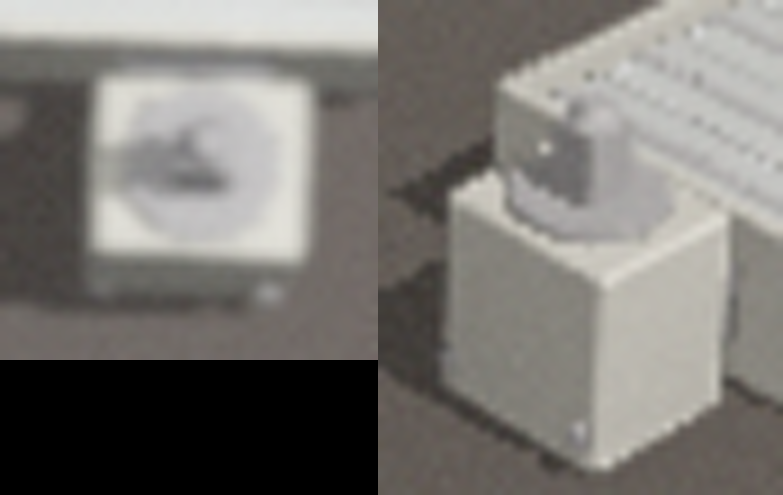

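```bash
cat > t.py <<'E'
from ov import *
import sys
x,y,w,ph=map(float,sys.argv[1:5])
im={n:cv2.imread(f"pics/{n}0.png") for n in C}
VT=[box(-.03,.03,-.035,.035,0,.08),box(.045,.205,-.085,.085,0,.062)]
SH=[box(-.009,.009,-.009,.009,.08,.106)]
o=[]
for n,r in(("top",(112,202,318,390)),("side",(165,230,340,435))):
    f=5
    a=wire(n,im[n],r,VT,(x,y,0,np.radians(w)),f)
    o.append(a)
side_by(*o,"pics/vt.png")
o=[]
for n,r in(("top",(168,200,334,372)),("side",(175,230,340,385))):
    f=9
    a=wire(n,im[n],r,SH,(x,y,0,np.radians(ph)),f);o.append(a)
side_by(*o,"pics/sh.png")
E
python3 t.py .5455 -.0425 0 -30
```

```text
(no output)
```

View pics/vt.png

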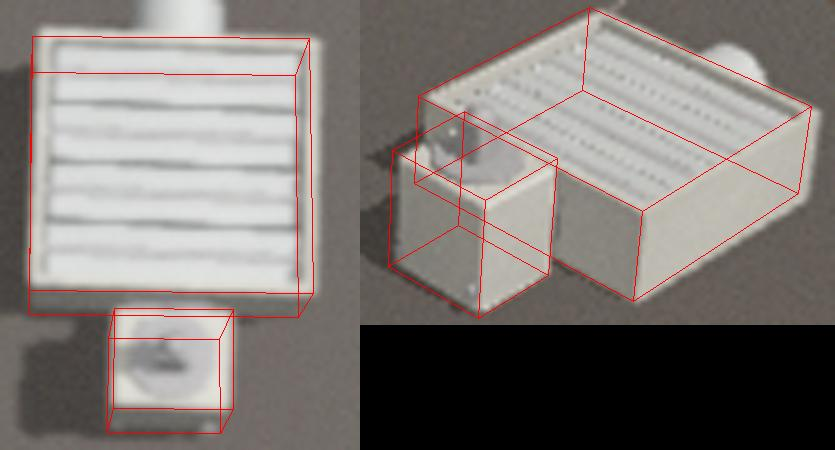

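View pics/sh.png

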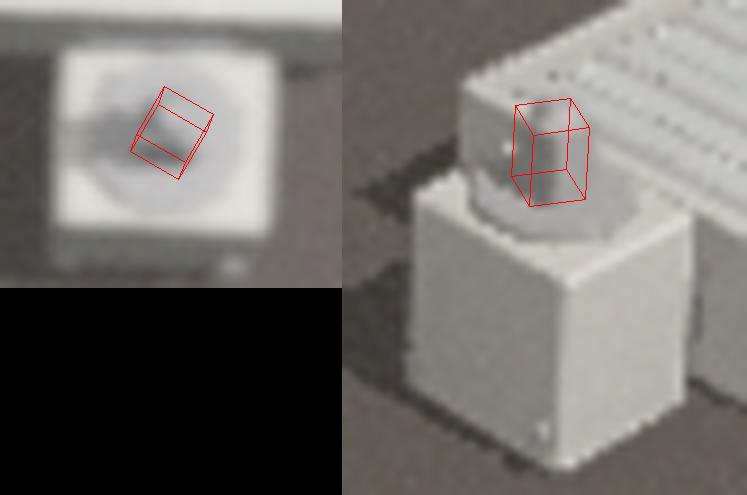

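```bash
sed -i 's/f=9$/f=16/; s/(168,200,334,372)),("side",(175,230,340,385))/(172,194,340,364)),("side",(182,204,350,376))/' t.py; python3 t.py .544 -.0425 -2 -30
python3 - <<'E'
import cv2,numpy as np
a=cv2.imread("pics/side0.png")[180:206,348:378]
a=cv2.normalize(a,None,0,255,cv2.NORM_MINMAX)
cv2.imwrite("pics/shz.png",cv2.resize(a,None,fx=20,fy=20,interpolation=cv2.INTER_NEAREST))
E
```

```text
(no output)
```

View pics/vt.png

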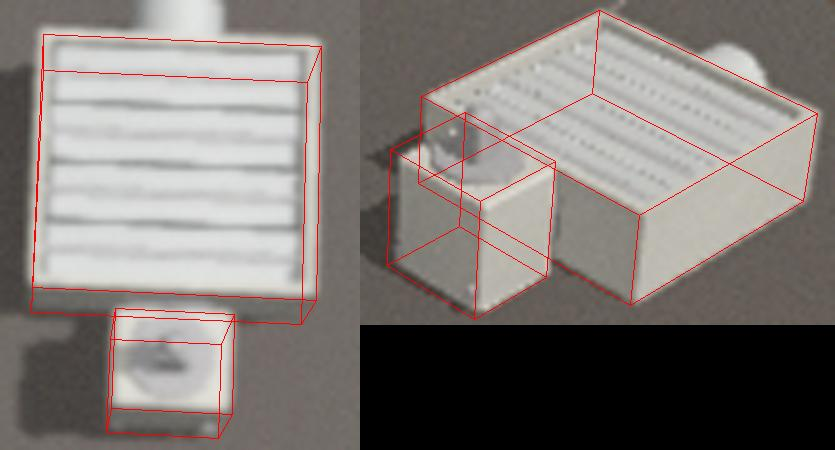

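View pics/sh.png

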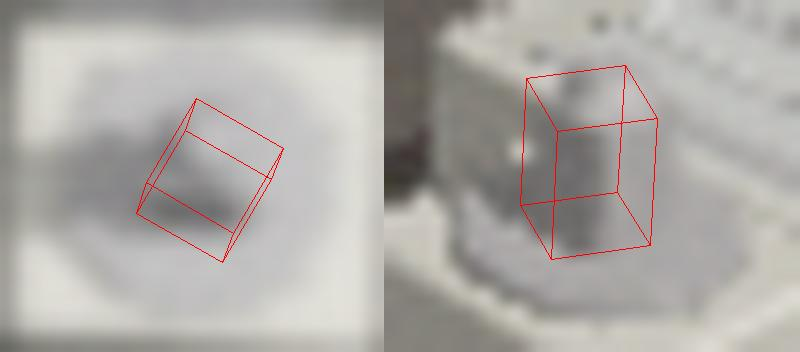

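View pics/shz.png

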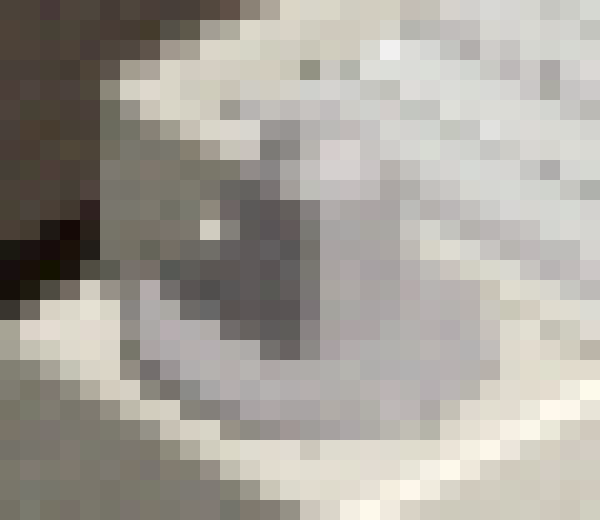

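```bash
python3 - <<'E'
from h import *
x,y=.5445,-.042
for ph in(-15,-10,-5,0,5,10):
    w=np.radians(ph);c,s=np.cos(w),np.sin(w);o=[]
    for z in(.08,.106):
        P=np.array([[-9,-9],[-9,9],[9,-9]])/1000
        Q=np.c_[P[:,0]*c-P[:,1]*s+x,P[:,0]*s+P[:,1]*c+y,[z]*3];o.append(np.round(proj("side",Q),1).tolist())
    print(ph,o)
E
python3 t.py .5445 -.042 -1.5 -2
```

```text
-15 [[[361.1, 197.8], [357.6, 194.8], [366.5, 196.1]], [[361.5, 189.9], [358.0, 186.9], [367.0, 188.2]]]
-10 [[[361.5, 197.9], [357.5, 195.0], [366.6, 195.9]], [[361.9, 189.9], [357.9, 187.1], [367.1, 188.0]]]
-5 [[[361.9, 197.9], [357.5, 195.2], [366.6, 195.7]], [[362.3, 190.0], [357.9, 187.3], [367.1, 187.8]]]
0 [[[362.3, 197.9], [357.5, 195.4], [366.6, 195.5]], [[362.7, 190.0], [357.9, 187.5], [367.1, 187.6]]]
5 [[[362.7, 197.9], [357.5, 195.6], [366.6, 195.3]], [[363.1, 190.0], [357.9, 187.7], [367.0, 187.4]]]
10 [[[363.1, 197.9], [357.6, 195.8], [366.5, 195.1]], [[363.5, 189.9], [358.0, 187.9], [367.0, 187.2]]]
```

View pics/sh.png

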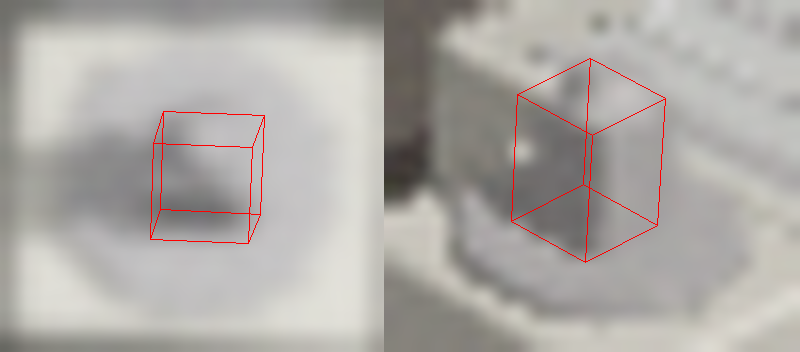

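View pics/vt.png

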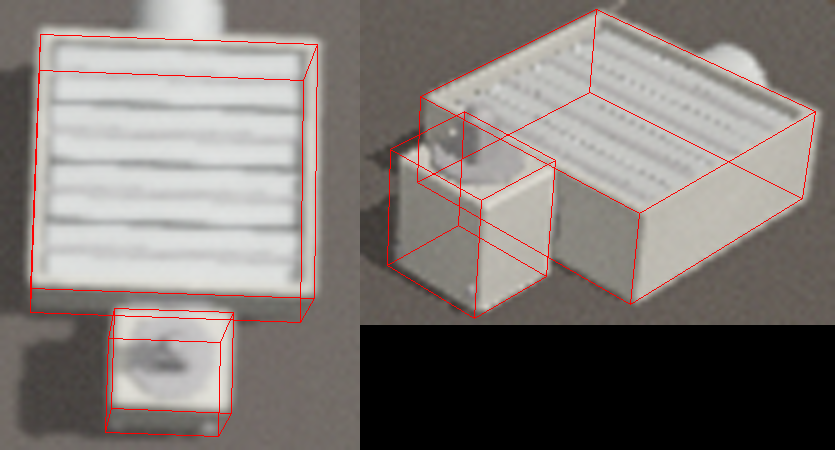

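Small errors only. The wire overlays put the crank at about (.471,.338) with yaw near 40°. The shaft is at about (.546,-.043), with its faces near -2°. First I turn the tool to match the crank.

```bash
python3 -m creep '[{"translation":[0,0,0],"rot":[0,0,-7],"jaw":0.09},{"translation":[0,0,0],"rot":[0,0,-7],"jaw":0.09},{"translation":[0,0,0],"rot":[0,0,-7],"jaw":0.09},{"translation":[0,0,0],"rot":[0,0,-7],"jaw":0.09},{"translation":[0,0,0],"rot":[0,0,-7],"jaw":0.09},{"translation":[0,0,0],"rot":[0,0,-7],"jaw":0.09},{"translation":[0,0,0],"rot":[0,0,-7],"jaw":0.09},{"translation":[0,0,0],"rot":[0,0,-7],"jaw":0.09},{"translation":[0,0,0],"rot":[0,0,-1.4],"jaw":0.09}]'
cat > st.py <<'E'
from h import *
import sys
s,m=pose()
print("t %.2f pos %s yAz %.1f tilt %.2f F %s T %s w %.1fmm q7 %.2f q %s"%(s["clock"],np.round(s["position"],4),np.degrees(np.arctan2(m[1,1],m[0,1])),np.degrees(np.arccos(-m[2,2])),np.round(s["force"],1),np.round(s["ft_torque"],2),s["width"]*91.8,s["joints"][6],np.round(s["joints"],2)))
if len(sys.argv)>3:
    d=np.array(list(map(float,sys.argv[1:4])))-s["position"];print("tool delta",np.round(m.T@d,4))
if len(sys.argv)>4:
    a=float(sys.argv[4])-np.degrees(np.arctan2(m[1,1],m[0,1]));print("rotz",-((a+180)%360-180))
    u=np.radians(float(sys.argv[4]));Y=np.array([np.cos(u),np.sin(u),0]);X=np.array([-Y[1],Y[0],0]);
    print("delta after rot",np.round([X@d,Y@d,-d[2]],4))
E
python3 st.py .471 .338 .15 129.5
```

```text
clock: 1.95
position: [0.1919, 0.5948, 0.2407]
ee_rot: [-1.071, 2.953, 0.0]
force: [-0.3, -0.0, -0.3]
width: 0.98
t 1.95 pos [0.1919 0.5948 0.2407] yAz 129.9 tilt 0.00 F [-0.3 -0.  -0.3] T [ 0.07  0.04 -0.03] w 90.0mm q7 0.84 q [-1.21  0.45 -0.2   1.56  0.09  1.15  0.84]
tool delta [-0.0496 -0.376   0.0907]
rotz 0.3611842191641017
delta after rot [-0.052  -0.3757  0.0907]
```

```bash
python3 -m creep '[{"translation":[-0.0043,-0.0313,0.0],"rot":[0,0,0],"jaw":0.09},{"translation":[-0.0043,-0.0313,0.0],"rot":[0,0,0],"jaw":0.09},{"translation":[-0.0043,-0.0313,0.0],"rot":[0,0,0],"jaw":0.09},{"translation":[-0.0043,-0.0313,0.0],"rot":[0,0,0],"jaw":0.09},{"translation":[-0.0043,-0.0313,0.0],"rot":[0,0,0],"jaw":0.09},{"translation":[-0.0043,-0.0313,0.0],"rot":[0,0,0],"jaw":0.09},{"translation":[-0.0043,-0.0313,0.013],"rot":[0,0,0],"jaw":0.09},{"translation":[-0.0043,-0.0313,0.013],"rot":[0,0,0],"jaw":0.09},{"translation":[-0.0043,-0.0313,0.013],"rot":[0,0,0],"jaw":0.09},{"translation":[-0.0043,-0.0313,0.013],"rot":[0,0,0],"jaw":0.09},{"translation":[-0.0043,-0.0313,0.013],"rot":[0,0,0],"jaw":0.09},{"translation":[-0.0043,-0.0313,0.013],"rot":[0,0,0.4],"jaw":0.09}]' >/dev/null
python3 -m creep '[{"translation":[0,0,0],"rot":[0,0,0],"jaw":0.09},{"translation":[0,0,0],"rot":[0,0,0],"jaw":0.09}]'
python3 st.py .471 .338 .050 129.5
python3 - <<'E'
from ov import *
crop("top","t1",130,260,150,300,5);crop("side","s1",100,220,180,330,5)
a=cv2.imread("pics/t1.png");b=cv2.imread("pics/s1.png")
E
```

```text
clock: 3.12
position: [0.472, 0.3356, 0.1619]
ee_rot: [1.041, -2.963, 0.002]
force: [0.2, 0.9, 0.2]
width: 0.981
t 3.12 pos [0.472  0.3356 0.1619] yAz 128.7 tilt 0.10 F [0.2 0.9 0.2] T [0.09 0.14 0.05] w 90.0mm q7 1.49 q [-0.64  0.44 -0.1   1.78  0.05  0.93  1.49]
tool delta [-0.0009  0.0025  0.1119]
rotz -0.787024374782817
delta after rot [-0.0007  0.0024  0.1119]
```

View pics/t1.png

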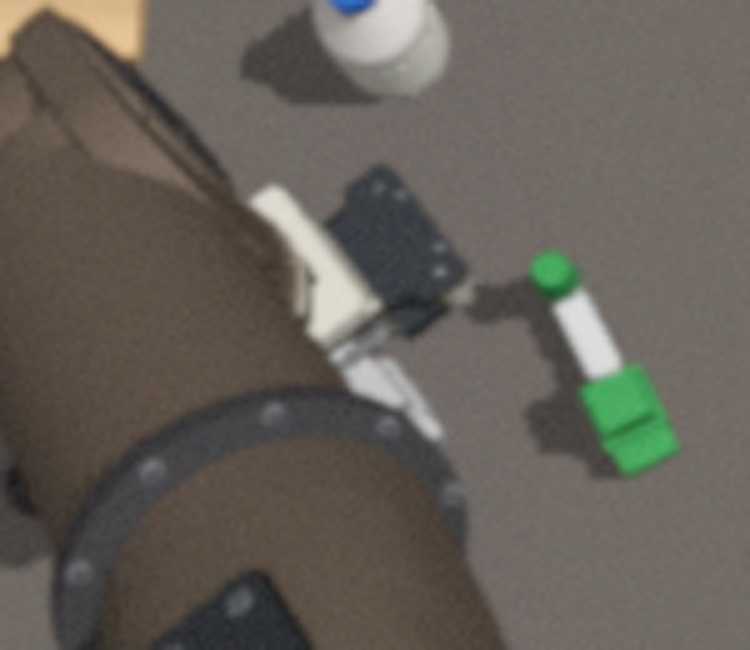

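View pics/s1.png

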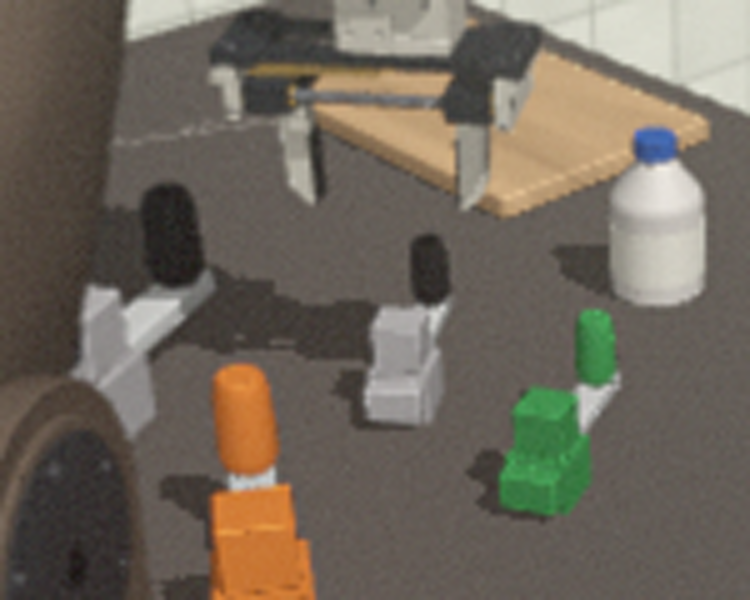

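Run:
```python
from h import *
u=np.radians(128.7);Y=np.array([np.cos(u),np.sin(u),0]);c=np.array([.472,.3356,.148])
print(proj("side",[c+Y*.045,c-Y*.045,c]), proj("side",[[.472,.3356,.066],[.471,.338,.066],[.471,.338,.05]]))
```

```text
[[244.37416887 138.50014846]
 [272.24109906 140.08019535]
 [258.25875979 139.28859298]] [[260.36210185 162.30835472]
 [259.66881131 162.15709822]
 [260.06708174 166.4793585 ]]
```

Run:
```python
from ov import *
im=optics.get_image("side")[:,:,::-1].copy();cv2.imwrite("pics/side1.png",im)
r=(140,190,245,285)
im0=cv2.imread("pics/top0.png");rt=(172,230,196,245)
p=(.4665,.3345,0,np.radians(39.5))
P=CR[:3]+KN
side_by(wire("side",im,r,P,p,9),wire("top",im0,rt,P,p,8),"pics/f3.png")
```

```text
(no output)
```

View pics/f3.png

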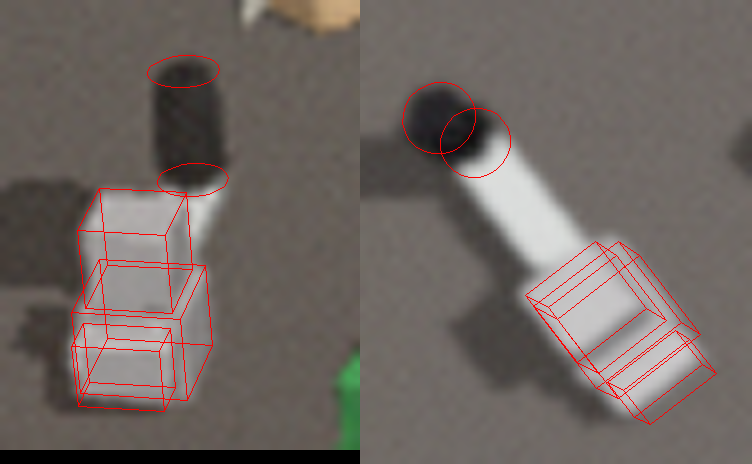

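```bash
python3 st.py .468 .3355 .051 129.5
```

```text
t 3.27 pos [0.4699 0.3393 0.1632] yAz 129.1 tilt 0.06 F [-0.8  1.   0.9] T [ 0.09  0.11 -0.03] w 90.2mm q7 1.49 q [-0.64  0.44 -0.1   1.77  0.05  0.93  1.49]
tool delta [ 0.004  -0.0018  0.1122]
rotz -0.357224706110145
delta after rot [ 0.0039 -0.0017  0.1122]
```

```bash
python3 -m creep '[{"translation":[0.001,-0.0004,0.015],"rot":[0,0,0],"jaw":0.09},{"translation":[0.001,-0.0004,0.015],"rot":[0,0,0],"jaw":0.09},{"translation":[0.001,-0.0004,0.015],"rot":[0,0,0],"jaw":0.09},{"translation":[0.001,-0.0004,0.015],"rot":[0,0,0],"jaw":0.09},{"translation":[0,0,0.015],"rot":[0,0,0],"jaw":0.09},{"translation":[0,0,0],"rot":[0,0,0],"jaw":0.09},{"translation":[0,0,0],"rot":[0,0,0],"jaw":0.09},{"translation":[0,0,0],"rot":[0,0,0],"jaw":0.09}]'
python3 st.py .468 .3355 .051 129.5
python3 - <<'E'
from h import *
crop("side","s2",120,200,220,310,8)
E
```

```text
clock: 3.93
position: [0.4685, 0.3355, 0.0888]
ee_rot: [-1.053, 2.958, 0.001]
force: [-0.2, 0.1, -0.4]
width: 0.98
t 3.93 pos [0.4685 0.3355 0.0888] yAz 129.2 tilt 0.09 F [-0.2  0.1 -0.4] T [ 0.06  0.1  -0.02] w 90.0mm q7 1.48 q [-0.64  0.53 -0.1   1.85  0.07  0.76  1.48]
tool delta [0.0004 0.0003 0.0378]
rotz -0.3117045394150466
delta after rot [0.0003 0.0003 0.0378]
```

View pics/s2.png

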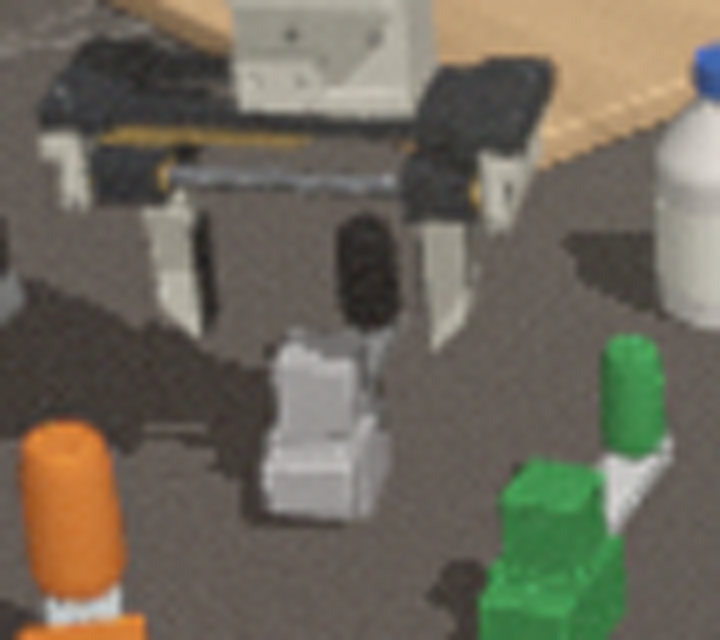

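Block at (320,365 in the crop) is centred between the fingertips. I descend the last 38 mm and close.

```bash
python3 -m creep '[{"translation":[0,0,0.012],"rot":[0,0,0],"jaw":0.09},{"translation":[0,0,0.012],"rot":[0,0,0],"jaw":0.09},{"translation":[0,0,0.008],"rot":[0,0,0],"jaw":0.09},{"translation":[0,0,0.005],"rot":[0,0,0],"jaw":0.06},{"translation":[0,0,0],"rot":[0,0,0],"jaw":0.05},{"translation":[0,0,0],"rot":[0,0,0],"jaw":0.04},{"translation":[0,0,0],"rot":[0,0,0],"jaw":0.02},{"translation":[0,0,0],"rot":[0,0,0],"jaw":0.02},{"translation":[0,0,0],"rot":[0,0,0],"jaw":0.02},{"translation":[0,0,0],"rot":[0,0,0],"jaw":0.02}]' 40
python3 st.py .468 .3355 .051 129.5
```

```text
clock: 4.82
position: [0.4687, 0.3344, 0.0511]
ee_rot: [-1.052, 2.96, 0.0]
force: [-0.0, 0.3, -0.4]
width: 0.525
t 4.82 pos [0.4687 0.3344 0.0511] yAz 129.1 tilt 0.03 F [-0.   0.3 -0.4] T [ 0.05  0.04 -0.05] w 48.2mm q7 1.47 q [-0.65  0.58 -0.09  1.88  0.08  0.69  1.47]
tool delta [-0.0002  0.0013  0.0001]
rotz -0.36903196965317875
delta after rot [-0.0002  0.0013  0.0001]
```

```bash
python3 -m creep '[{"translation":[0,0,0],"rot":[0,0,0],"jaw":0.02},{"translation":[0,0,0],"rot":[0,0,0],"jaw":0.02},{"translation":[0,0,0],"rot":[0,0,0],"jaw":0.02},{"translation":[0,0,0],"rot":[0,0,0],"jaw":0.02},{"translation":[0,0,0],"rot":[0,0,0],"jaw":0.02},{"translation":[0,0,0],"rot":[0,0,0],"jaw":0.02}]' 40
python3 st.py .468 .3355 .051 129.5
python3 - <<'E'
from h import *
crop("side","s3",120,200,220,310,8)
E
```

```text
clock: 5.32
position: [0.468, 0.3351, 0.051]
ee_rot: [-1.053, 2.96, 0.002]
force: [-3.6, 3.0, 4.2]
width: 0.346
t 5.32 pos [0.468  0.3351 0.051 ] yAz 129.2 tilt 0.06 F [-3.6  3.   4.2] T [ 0.94  0.89 -0.04] w 31.8mm q7 1.47 q [-0.65  0.58 -0.09  1.88  0.08  0.69  1.47]
tool delta [-0.0002  0.0003 -0.    ]
rotz -0.3256332156459507
delta after rot [-0.0002  0.0003 -0.    ]
```

View pics/s3.png

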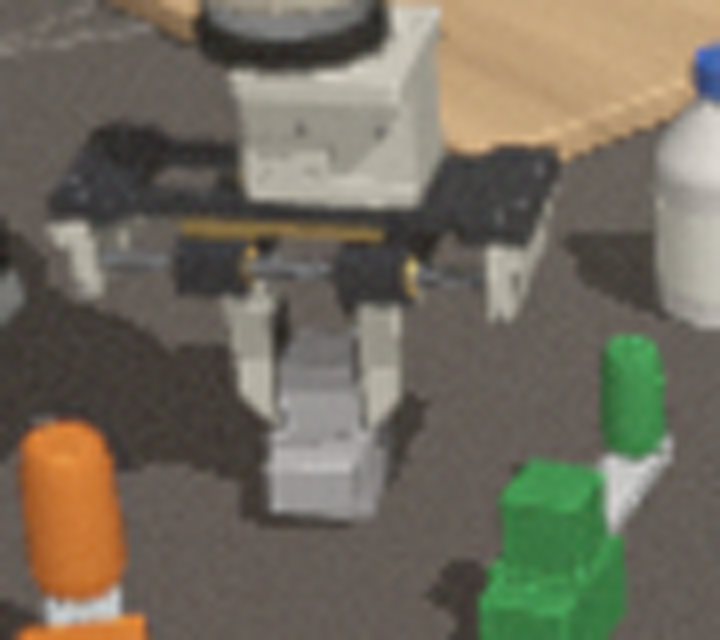

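Gripped: opening 31.8 mm matches the 32 mm block. Lifting it and turning it towards the shaft's orientation.

```bash
python3 -m creep '[{"translation":[0,0,-0.01],"rot":[0,0,0],"jaw":0.02},{"translation":[0,0,-0.02],"rot":[0,0,0],"jaw":0.02},{"translation":[0,0,-0.03],"rot":[0,0,0],"jaw":0.02},{"translation":[0,0,-0.03],"rot":[0,0,0],"jaw":0.02},{"translation":[0,0,-0.03],"rot":[0,0,0],"jaw":0.02},{"translation":[0,0,-0.03],"rot":[0,0,0],"jaw":0.02},{"translation":[0,0,0],"rot":[0,0,7],"jaw":0.02},{"translation":[0,0,0],"rot":[0,0,7],"jaw":0.02},{"translation":[0,0,0],"rot":[0,0,7],"jaw":0.02},{"translation":[0,0,0],"rot":[0,0,7],"jaw":0.02},{"translation":[0,0,0],"rot":[0,0,7],"jaw":0.02},{"translation":[0,0,0],"rot":[0,0,6],"jaw":0.02}]' 40
python3 -m creep '[{"translation":[0,0,0],"rot":[0,0,0],"jaw":0.02},{"translation":[0,0,0],"rot":[0,0,0],"jaw":0.02}]'
python3 st.py .5455 -.043 .20 88
```

```text
clock: 6.37
position: [0.4685, 0.3328, 0.2006]
ee_rot: [-0.063, -3.14, 0.003]
force: [0.3, 0.3, -5.0]
width: 0.346
clock: 6.53
position: [0.4685, 0.3334, 0.2006]
ee_rot: [-0.047, -3.141, 0.002]
force: [0.3, -0.5, -5.2]
width: 0.349
t 6.53 pos [0.4685 0.3334 0.2006] yAz 88.3 tilt 0.08 F [ 0.3 -0.5 -5.2] T [-0.02  0.01 -0.04] w 32.1mm q7 0.85 q [-0.75  0.39  0.06  1.75 -0.03  1.    0.85]
tool delta [-0.0882 -0.3739  0.0011]
rotz 0.28862564035074456
delta after rot [-0.0901 -0.3735  0.0006]
```

```bash
python3 -m creep '[{"translation":[-0.0074,-0.0312,0],"rot":[0,0,0],"jaw":0.02},{"translation":[-0.0074,-0.0312,0],"rot":[0,0,0],"jaw":0.02},{"translation":[-0.0074,-0.0312,0],"rot":[0,0,0],"jaw":0.02},{"translation":[-0.0074,-0.0312,0],"rot":[0,0,0],"jaw":0.02},{"translation":[-0.0074,-0.0312,0],"rot":[0,0,0],"jaw":0.02},{"translation":[-0.0074,-0.0312,0],"rot":[0,0,0],"jaw":0.02},{"translation":[-0.0074,-0.0312,0],"rot":[0,0,0],"jaw":0.02},{"translation":[-0.0074,-0.0312,0],"rot":[0,0,0],"jaw":0.02},{"translation":[-0.0074,-0.0312,0],"rot":[0,0,0],"jaw":0.02},{"translation":[-0.0074,-0.0312,0],"rot":[0,0,0],"jaw":0.02},{"translation":[-0.0074,-0.0312,0],"rot":[0,0,0],"jaw":0.02},{"translation":[-0.0074,-0.0312,0],"rot":[0,0,0.3],"jaw":0.02}]' 40 >/dev/null
python3 -m creep '[{"translation":[0,0,0],"rot":[0,0,0],"jaw":0.02},{"translation":[0,0,0],"rot":[0,0,0],"jaw":0.02},{"translation":[0,0,0],"rot":[0,0,0],"jaw":0.02},{"translation":[0,0,0],"rot":[0,0,0],"jaw":0.02}]'
python3 st.py .5455 -.043 .17 88
python3 - <<'E'
from h import *
crop("side","s4",115,235,315,435,5)
crop("top","t4",100,220,290,410,5)
E
```

```text
clock: 7.87
position: [0.5448, -0.0417, 0.2006]
ee_rot: [-0.055, -3.141, -0.001]
force: [-0.6, 0.3, -5.0]
width: 0.348
t 7.87 pos [ 0.5448 -0.0417  0.2006] yAz 88.0 tilt 0.05 F [-0.6  0.3 -5. ] T [0.07 0.03 0.02] w 31.9mm q7 1.59 q [-0.16  0.35  0.19  1.83 -0.08  0.97  1.59]
tool delta [-0.0008 -0.0013  0.0306]
rotz 0.003759608093901079
delta after rot [-0.0008 -0.0013  0.0306]
```

View pics/s4.png

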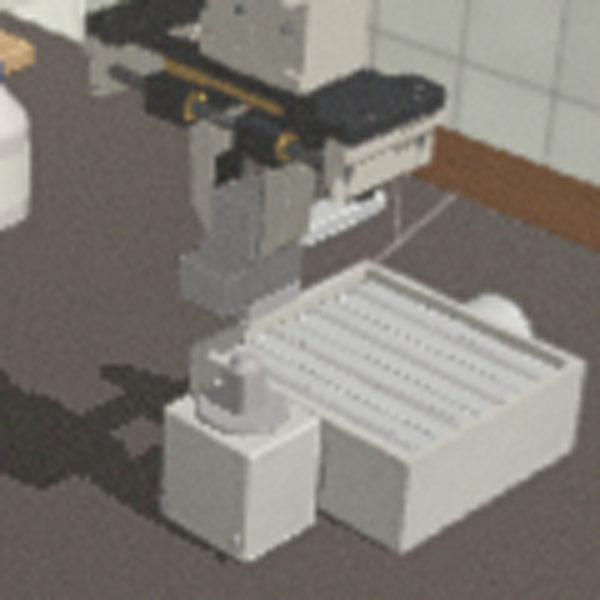

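View pics/t4.png

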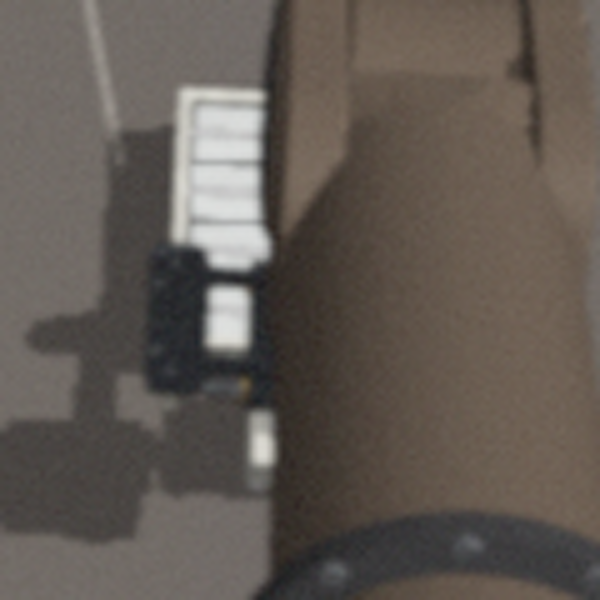

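```bash
cat > v.py <<'E'
from ov import *
import sys
x,y,ph,cx,cy,cz,cw=map(float,sys.argv[1:8]);out=sys.argv[8]
im=optics.get_image("side")[:,:,::-1].copy();cv2.imwrite("pics/last.png",im)
r1=(180,206,346,380);r2=(145,185,345,385)
SH=[box(-.009,.009,-.009,.009,.08,.106),box(-.0001,.0001,-.0001,.0001,.080,.112)]
side_by(wire("side",im,r1,SH,(x,y,0,np.radians(ph)),12),wire("side",im,r2,CR[:2],(cx,cy,cz,np.radians(cw)),9),out)
E
python3 v.py .5455 -.0435 -2 .5448 -.0417 .1495 -2 pics/v1.png
```

```text
(no output)
```

View pics/v1.png

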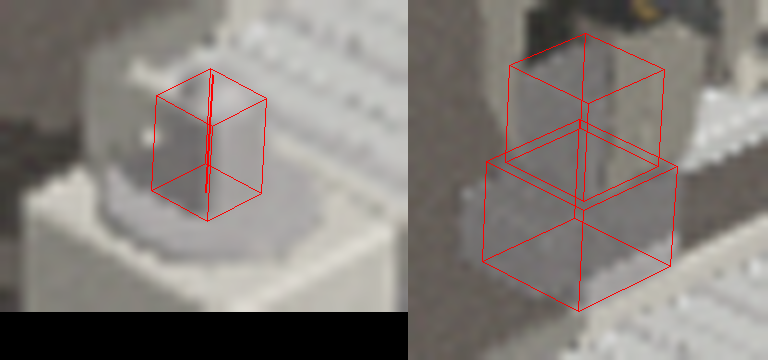

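```bash
python3 -m creep '[{"translation":[-0.0011,-0.001,0.01],"rot":[0,0,0],"jaw":0.02},{"translation":[0,0,0.01],"rot":[0,0,0],"jaw":0.02},{"translation":[0,0,0.01],"rot":[0,0,0],"jaw":0.02},{"translation":[0,0,0.004],"rot":[0,0,0],"jaw":0.02},{"translation":[0,0,0.0],"rot":[0,0,0],"jaw":0.02},{"translation":[0,0,0.0],"rot":[0,0,0],"jaw":0.02}]' 40 
python3 st.py .546 -.0428 .131 88
python3 v.py .546 -.0428 -2 .546 -.0428 .116 -2 pics/v2.png
```

```text
clock: 8.52
position: [0.5458, -0.0439, 0.1662]
ee_rot: [-0.059, -3.14, 0.0]
force: [0.2, -0.5, -4.4]
width: 0.346
t 8.52 pos [ 0.5458 -0.0439  0.1662] yAz 87.8 tilt 0.07 F [ 0.2 -0.5 -4.4] T [ 0.01 -0.05 -0.  ] w 31.8mm q7 1.60 q [-0.15  0.39  0.18  1.87 -0.09  0.9   1.6 ]
tool delta [-0.0002  0.0011  0.0352]
rotz -0.16864359618580238
delta after rot [-0.0001  0.0011  0.0352]
```

Run:
```python
import cv2
a=cv2.imread("pics/last.png")[150:215,335:400]
cv2.imwrite("pics/l2.png",cv2.resize(a,None,fx=9,fy=9,interpolation=cv2.INTER_CUBIC))
```

```text
(no output)
```

View pics/l2.png

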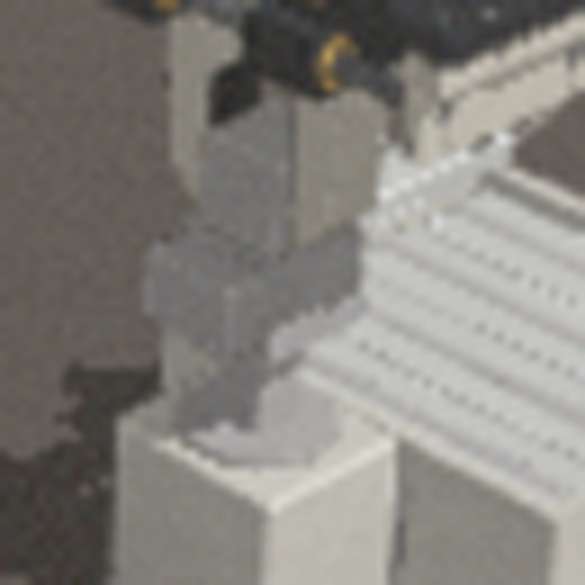

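```bash
python3 -m creep '[{"translation":[0,0.0006,0.003],"rot":[0,0,0],"jaw":0.02},{"translation":[0,0,0.003],"rot":[0,0,0],"jaw":0.02},{"translation":[0,0,0.003],"rot":[0,0,0],"jaw":0.02},{"translation":[0,0,0.002],"rot":[0,0,0],"jaw":0.02},{"translation":[0,0,0],"rot":[0,0,0],"jaw":0.02}]' 40 
python3 st.py .546 -.0428 .131 88
```

```text
clock: 8.98
position: [0.5459, -0.0431, 0.1552]
ee_rot: [-0.059, -3.14, -0.0]
force: [-0.3, 0.7, -4.5]
width: 0.345
t 8.98 pos [ 0.5459 -0.0431  0.1552] yAz 87.8 tilt 0.04 F [-0.3  0.7 -4.5] T [ 0.15  0.02 -0.07] w 31.7mm q7 1.60 q [-0.15  0.4   0.18  1.88 -0.09  0.87  1.6 ]
tool delta [-0.0001  0.0003  0.0242]
rotz -0.16717853726819953
delta after rot [-0.0001  0.0003  0.0242]
```

```bash
python3 -m creep '[{"translation":[0,0,0.003],"rot":[0,0,0],"jaw":0.02},{"translation":[0,0,0.003],"rot":[0,0,0],"jaw":0.02},{"translation":[0,0,0.003],"rot":[0,0,0],"jaw":0.02},{"translation":[0,0,0],"rot":[0,0,0],"jaw":0.02}]' 40 
python3 st.py .546 -.0428 .131 88;python3 -m creep '[{"translation":[0,0,0.003],"rot":[0,0,0],"jaw":0.02},{"translation":[0,0,0.003],"rot":[0,0,0],"jaw":0.02},{"translation":[0,0,0.003],"rot":[0,0,0],"jaw":0.02},{"translation":[0,0,0.003],"rot":[0,0,0],"jaw":0.02},{"translation":[0,0,0],"rot":[0,0,0],"jaw":0.02}]' 40 
python3 st.py .546 -.0428 .131 88
```

```text
clock: 9.32
position: [0.5459, -0.043, 0.1461]
ee_rot: [-0.059, -3.14, -0.0]
force: [0.7, 1.8, -5.3]
width: 0.347
t 9.32 pos [ 0.5459 -0.043   0.1461] yAz 87.8 tilt 0.04 F [ 0.7  1.8 -5.3] T [ 0.44 -0.08 -0.02] w 31.9mm q7 1.61 q [-0.15  0.41  0.18  1.89 -0.09  0.85  1.61]
tool delta [-0.0001  0.0002  0.0151]
rotz -0.15719146472628154
delta after rot [-0.0001  0.0002  0.0151]
clock: 9.73
position: [0.546, -0.043, 0.1341]
ee_rot: [-0.059, -3.141, -0.0]
force: [1.1, 3.8, -8.0]
width: 0.346
t 9.73 pos [ 0.546  -0.043   0.1341] yAz 87.8 tilt 0.03 F [ 1.1  3.8 -8. ] T [ 0.7  -0.23 -0.07] w 31.7mm q7 1.61 q [-0.15  0.43  0.17  1.9  -0.1   0.82  1.61]
tool delta [0.     0.0002 0.0031]
rotz -0.15451119628244214
delta after rot [0.     0.0002 0.0031]
```

```bash
python3 -m creep '[{"translation":[0,0.001,0.002],"rot":[0,0,0],"jaw":0.02},{"translation":[0,0,0.001],"rot":[0,0,0],"jaw":0.02},{"translation":[0,0,0.0],"rot":[0,0,0],"jaw":0.02}]' 40 
python3 st.py .546 -.0428 .131 88;python3 -m creep '[{"translation":[0,0,0.001],"rot":[0,0,0],"jaw":0.02},{"translation":[0,0,0],"rot":[0,0,0],"jaw":0.02}]' 40 
python3 st.py .546 -.0428 .131 88
python3 v.py .546 -.0428 -2 .546 -.0428 .08 -2 pics/v3.png
```

```text
clock: 9.98
position: [0.5459, -0.0428, 0.1314]
ee_rot: [-0.06, -3.14, 0.001]
force: [0.7, 0.3, -6.0]
width: 0.35
t 9.98 pos [ 0.5459 -0.0428  0.1314] yAz 87.8 tilt 0.05 F [ 0.7  0.3 -6. ] T [0.04 0.03 0.01] w 32.1mm q7 1.61 q [-0.15  0.43  0.17  1.9  -0.1   0.82  1.61]
tool delta [-0.0001 -0.      0.0004]
rotz -0.18837018605961475
delta after rot [-0.0001 -0.      0.0004]
clock: 10.15
position: [0.5461, -0.0427, 0.131]
ee_rot: [0.06, 3.141, -0.0]
force: [-1.2, -0.2, -0.4]
width: 0.346
t 10.15 pos [ 0.5461 -0.0427  0.131 ] yAz 87.8 tilt 0.02 F [-1.2 -0.2 -0.4] T [-0.05  0.38 -0.04] w 31.7mm q7 1.61 q [-0.15  0.43  0.17  1.9  -0.1   0.82  1.61]
tool delta [ 0.0001 -0.0001  0.    ]
rotz -0.18848882138169643
delta after rot [ 0.0001 -0.0001  0.    ]
```

Run:
```python
from ov import *
im=cv2.imread("pics/last.png")
cv2.imwrite("pics/l3.png",wire("side",im,(150,215,335,400),CR[:3]+[CR[3]],(.546,-.043,.08,np.radians(-2)),9))
```

```text
(no output)
```

View pics/l3.png

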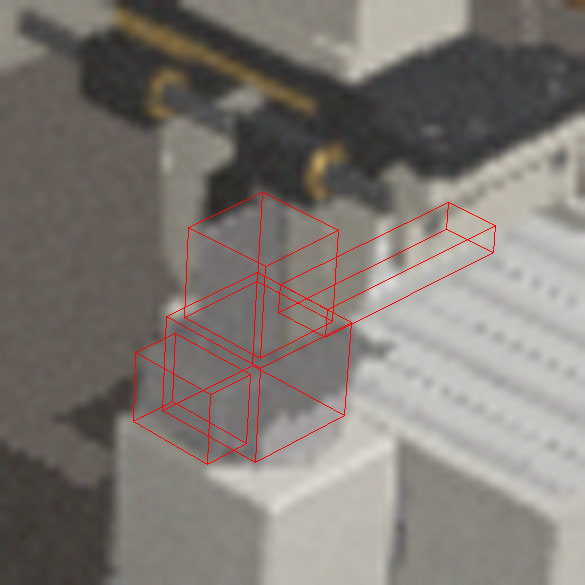

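Fz jumped from about -6 to -0.4 N at the exact seated height, so the hub rests on the seat. Winding clockwise, starting gently.

```bash
python3 -m creep '[{"translation":[0,0,0],"rot":[0,0,2],"jaw":0.02},{"translation":[0,0,0],"rot":[0,0,4],"jaw":0.02},{"translation":[0,0,0],"rot":[0,0,5],"jaw":0.02},{"translation":[0,0,0],"rot":[0,0,5],"jaw":0.02},{"translation":[0,0,0],"rot":[0,0,5],"jaw":0.02},{"translation":[0,0,0],"rot":[0,0,5],"jaw":0.02},{"translation":[0,0,0],"rot":[0,0,5],"jaw":0.02},{"translation":[0,0,0],"rot":[0,0,5],"jaw":0.02}]' 50 
python3 st.py .546 -.0428 .131 88
```

```text
clock: 10.87
position: [0.5465, -0.0411, 0.131]
ee_rot: [1.031, 2.968, 0.002]
force: [-0.2, 3.8, -0.8]
width: 0.343
t 10.87 pos [ 0.5465 -0.0411  0.131 ] yAz 51.7 tilt 0.07 F [-0.2  3.8 -0.8] T [0.87 0.17 0.32] w 31.5mm q7 1.07 q [-0.27  0.44  0.34  1.91 -0.19  0.82  1.07]
tool delta [-0.0007 -0.0016  0.    ]
rotz -36.31644642797056
delta after rot [ 0.0004 -0.0017  0.    ]
```

```bash
python3 -m creep '[{"translation":[0,0,0],"rot":[0,0,6],"jaw":0.02},{"translation":[0,0,0],"rot":[0,0,6],"jaw":0.02},{"translation":[0,0,0],"rot":[0,0,6],"jaw":0.02},{"translation":[0,0,0],"rot":[0,0,6],"jaw":0.02},{"translation":[0,0,0],"rot":[0,0,6],"jaw":0.02},{"translation":[0,0,0],"rot":[0,0,6],"jaw":0.02},{"translation":[0,0,0],"rot":[0,0,6],"jaw":0.02},{"translation":[0,0,0],"rot":[0,0,6],"jaw":0.02},{"translation":[0,0,0],"rot":[0,0,6],"jaw":0.02},{"translation":[0,0,0],"rot":[0,0,6],"jaw":0.02},{"translation":[0,0,0],"rot":[0,0,0],"jaw":0.02},{"translation":[0,0,0],"rot":[0,0,0],"jaw":0.02}]' 50 
python3 st.py .546 -.0428 .131 88
python3 - <<'E'
from h import *
crop("side","s5",115,235,315,435,5)
E
```

```text
clock: 11.87
position: [0.5475, -0.0403, 0.1311]
ee_rot: [2.373, 2.059, 0.004]
force: [2.9, 4.9, -3.1]
width: 0.346
t 11.87 pos [ 0.5475 -0.0403  0.1311] yAz -8.1 tilt 0.15 F [ 2.9  4.9 -3.1] T [ 1.19 -0.43 -0.05] w 31.7mm q7 0.21 q [-0.47  0.48  0.62  1.93 -0.37  0.85  0.21]
tool delta [-0.0026 -0.0011  0.0001]
rotz -96.0949288510605
delta after rot [ 0.0014 -0.0025  0.0001]
```

View pics/s5.png

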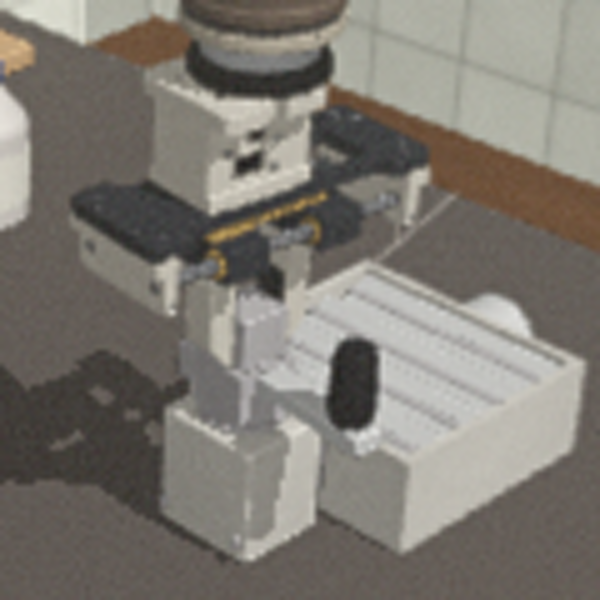

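```bash
python3 -m creep '[{"translation":[0.0027,0.0011,0],"rot":[0,0,0],"jaw":0.02},{"translation":[0,0.0002,0],"rot":[0,0,6],"jaw":0.02},{"translation":[0,0.0002,0],"rot":[0,0,6],"jaw":0.02},{"translation":[0,0.0002,0],"rot":[0,0,6],"jaw":0.02},{"translation":[0,0.0002,0],"rot":[0,0,6],"jaw":0.02},{"translation":[0,0.0002,0],"rot":[0,0,6],"jaw":0.02},{"translation":[0,0.0002,0],"rot":[0,0,6],"jaw":0.02},{"translation":[0,0.0002,0],"rot":[0,0,6],"jaw":0.02},{"translation":[0,0.0002,0],"rot":[0,0,6],"jaw":0.02},{"translation":[0,0.0002,0],"rot":[0,0,6],"jaw":0.02},{"translation":[0,0.0002,0],"rot":[0,0,6],"jaw":0.02},{"translation":[0,0,0],"rot":[0,0,0],"jaw":0.02}]' 50 
python3 st.py .546 -.0428 .131 88
```

```text
clock: 12.92
position: [0.5492, -0.0407, 0.1309]
ee_rot: [-3.086, -0.588, 0.001]
force: [-2.6, 2.4, 3.1]
width: 0.346
t 12.92 pos [ 0.5492 -0.0407  0.1309] yAz -68.4 tilt 0.03 F [-2.6  2.4  3.1] T [ 0.45  0.83 -0.04] w 31.8mm q7 -0.64 q [-0.65  0.58  0.92  1.93 -0.57  0.92 -0.64]
tool delta [-0.0037  0.0008 -0.0001]
rotz -156.41700067987057
delta after rot [ 0.0031 -0.0022 -0.0001]
```

```bash
python3 -m creep '[{"translation":[0,0,0],"rot":[0,0,0],"jaw":0.04},{"translation":[0,0,0],"rot":[0,0,0],"jaw":0.06},{"translation":[0,0,0],"rot":[0,0,0],"jaw":0.09},{"translation":[0,0,0],"rot":[0,0,0],"jaw":0.09},{"translation":[0,0,0],"rot":[0,0,0],"jaw":0.09},{"translation":[0,0,-0.01],"rot":[0,0,0],"jaw":0.09},{"translation":[0,0,-0.02],"rot":[0,0,0],"jaw":0.09},{"translation":[0,0,-0.03],"rot":[0,0,0],"jaw":0.09},{"translation":[0,0,0],"rot":[0,0,0],"jaw":0.09}]' 50 
python3 st.py .548 -.0423 .191 111.6
python3 - <<'E'
from h import *
crop("side","s6",115,235,315,435,5)
E
```

```text
clock: 13.67
position: [0.5516, -0.0422, 0.1957]
ee_rot: [3.083, 0.594, 0.01]
force: [0.8, -0.8, 0.7]
width: 0.948
t 13.67 pos [ 0.5516 -0.0422  0.1957] yAz -68.2 tilt 0.36 F [ 0.8 -0.8  0.7] T [-0.07  0.11 -0.  ] w 87.0mm q7 -0.70 q [-0.71  0.5   0.99  1.87 -0.49  1.03 -0.7 ]
tool delta [-0.0034 -0.0013  0.0046]
rotz -179.8083669149579
delta after rot [0.0034 0.0013 0.0047]
```

View pics/s6.png

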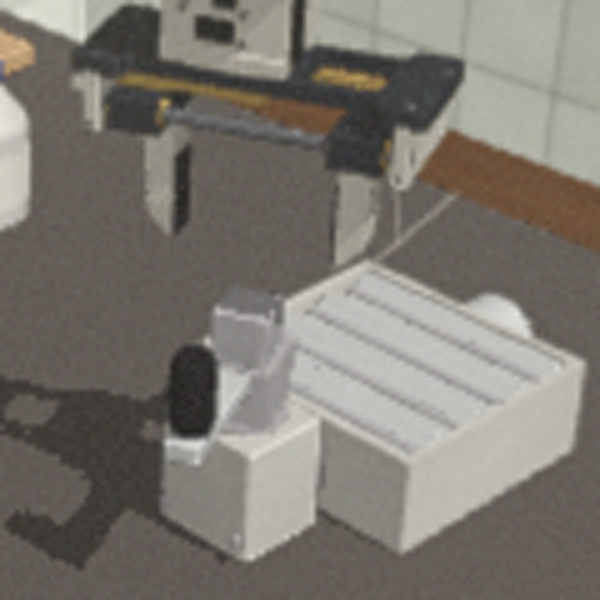

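Seated flat on the column (knob at 190,390 in the crop), louvres starting to open. I turn the open gripper back half a turn, above the knob.

```bash
python3 -m creep '[{"translation":[0,0,0],"rot":[0,0,-7.1],"jaw":0.09},{"translation":[0,0,0],"rot":[0,0,-7.1],"jaw":0.09},{"translation":[0,0,0],"rot":[0,0,-7.1],"jaw":0.09},{"translation":[0,0,0],"rot":[0,0,-7.1],"jaw":0.09},{"translation":[0,0,0],"rot":[0,0,-7.1],"jaw":0.09},{"translation":[0,0,0],"rot":[0,0,-7.1],"jaw":0.09},{"translation":[0,0,0],"rot":[0,0,-7.1],"jaw":0.09},{"translation":[0,0,0],"rot":[0,0,-7.1],"jaw":0.09},{"translation":[0,0,0],"rot":[0,0,-7.1],"jaw":0.09},{"translation":[0,0,0],"rot":[0,0,-7.1],"jaw":0.09},{"translation":[0,0,0],"rot":[0,0,-7.1],"jaw":0.09},{"translation":[0,0,0],"rot":[0,0,-7.1],"jaw":0.09}]' 50 >/dev/null
python3 -m creep '[{"translation":[0,0,0],"rot":[0,0,-7.1],"jaw":0.09},{"translation":[0,0,0],"rot":[0,0,-7.1],"jaw":0.09},{"translation":[0,0,0],"rot":[0,0,-7.1],"jaw":0.09},{"translation":[0,0,0],"rot":[0,0,-7.1],"jaw":0.09},{"translation":[0,0,0],"rot":[0,0,-7.1],"jaw":0.09},{"translation":[0,0,0],"rot":[0,0,-7.1],"jaw":0.09},{"translation":[0,0,0],"rot":[0,0,-7.1],"jaw":0.09},{"translation":[0,0,0],"rot":[0,0,-7.1],"jaw":0.09},{"translation":[0,0,0],"rot":[0,0,-7.1],"jaw":0.09},{"translation":[0,0,0],"rot":[0,0,-7.1],"jaw":0.09},{"translation":[0,0,0],"rot":[0,0,-7.1],"jaw":0.09},{"translation":[0,0,0],"rot":[0,0,-7.1],"jaw":0.09}]' 
python3 -m creep '[{"translation":[0,0,0],"rot":[0,0,-7.1],"jaw":0.09},{"translation":[0,0,0],"rot":[0,0,-2],"jaw":0.09},{"translation":[0,0,0],"rot":[0,0,0],"jaw":0.09},{"translation":[0,0,0],"rot":[0,0,0],"jaw":0.09}]' >/dev/null
python3 st.py .548 -.0423 .131 111.6
```

```text
clock: 15.72
position: [0.5489, -0.0409, 0.1904]
ee_rot: [0.344, -3.122, -0.0]
force: [0.2, -0.1, 1.1]
width: 0.979
t 16.05 pos [ 0.549  -0.041   0.1905] yAz 111.2 tilt 0.03 F [-0.5 -0.5  0.4] T [ 0.08  0.03 -0.01] w 89.7mm q7 2.00 q [-0.16  0.36  0.18  1.83 -0.08  0.95  2.  ]
tool delta [ 0.0014 -0.0009  0.0595]
rotz -0.3773534827105891
delta after rot [ 0.0014 -0.0008  0.0595]
```

```bash
python3 -m creep '[{"translation":[0.0014,-0.0009,0.015],"rot":[0,0,0],"jaw":0.09},{"translation":[0,0,0.015],"rot":[0,0,0],"jaw":0.09},{"translation":[0,0,0.015],"rot":[0,0,0],"jaw":0.09},{"translation":[0,0,0.0145],"rot":[0,0,0],"jaw":0.09},{"translation":[0,0,0],"rot":[0,0,0],"jaw":0.06},{"translation":[0,0,0],"rot":[0,0,0],"jaw":0.05},{"translation":[0,0,0],"rot":[0,0,0],"jaw":0.02},{"translation":[0,0,0],"rot":[0,0,0],"jaw":0.02},{"translation":[0,0,0],"rot":[0,0,0],"jaw":0.02},{"translation":[0,0,0],"rot":[0,0,0],"jaw":0.02},{"translation":[0,0,0],"rot":[0,0,0],"jaw":0.02},{"translation":[0,0,0],"rot":[0,0,0],"jaw":0.02}]' 50
python3 -m creep '[{"translation":[0,0,0],"rot":[0,0,0],"jaw":0.02},{"translation":[0,0,0],"rot":[0,0,0],"jaw":0.02},{"translation":[0,0,0],"rot":[0,0,0],"jaw":0.02},{"translation":[0,0,0],"rot":[0,0,0],"jaw":0.02}]'
python3 st.py .548 -.0423 .131 111.6
```

```text
clock: 17.05
position: [0.5484, -0.0422, 0.1315]
ee_rot: [-0.581, 3.087, -0.0]
force: [-0.4, -0.3, -1.1]
width: 0.449
clock: 17.38
position: [0.5481, -0.0416, 0.1314]
ee_rot: [0.582, -3.087, -0.001]
force: [-2.4, 3.3, 5.0]
width: 0.348
t 17.38 pos [ 0.5481 -0.0416  0.1314] yAz 111.4 tilt 0.04 F [-2.4  3.3  5. ] T [0.77 0.56 0.13] w 31.9mm q7 2.02 q [-0.15  0.43  0.17  1.9  -0.1   0.82  2.02]
tool delta [ 0.0003 -0.0006  0.0004]
rotz -0.24006458729110136
delta after rot [ 0.0003 -0.0006  0.0004]
```

```bash
python3 -m creep '[{"translation":[0,0.0008,0],"rot":[0,0,3],"jaw":0.02},{"translation":[0,0,0],"rot":[0,0,6],"jaw":0.02},{"translation":[0,0,0],"rot":[0,0,6],"jaw":0.02},{"translation":[0,0,0],"rot":[0,0,6],"jaw":0.02},{"translation":[0,0,0],"rot":[0,0,6],"jaw":0.02},{"translation":[0,0,0],"rot":[0,0,6],"jaw":0.02},{"translation":[0,0,0],"rot":[0,0,6],"jaw":0.02},{"translation":[0,0,0],"rot":[0,0,6],"jaw":0.02},{"translation":[0,0,0],"rot":[0,0,6],"jaw":0.02},{"translation":[0,0,0],"rot":[0,0,6],"jaw":0.02},{"translation":[0,0,0],"rot":[0,0,6],"jaw":0.02},{"translation":[0,0,0],"rot":[0,0,6],"jaw":0.02}]' 50
python3 st.py .548 -.0423 .131 111.6
python3 -m creep '[{"translation":[0,0,0],"rot":[0,0,5],"jaw":0.02},{"translation":[0,0,0],"rot":[0,0,5],"jaw":0.02},{"translation":[0,0,0],"rot":[0,0,5],"jaw":0.02},{"translation":[0,0,0],"rot":[0,0,5],"jaw":0.02}]' 50
python3 st.py .548 -.0423 .131 111.6
```

```text
clock: 18.38
position: [0.5479, -0.0417, 0.1314]
ee_rot: [1.276, 2.871, -0.001]
force: [-1.8, 0.9, 2.6]
width: 0.346
t 18.38 pos [ 0.5479 -0.0417  0.1314] yAz 42.1 tilt 0.02 F [-1.8  0.9  2.6] T [-0.01  0.42  0.31] w 31.7mm q7 1.00 q [-0.38  0.46  0.49  1.92 -0.28  0.83  1.  ]
tool delta [-0.0005 -0.0003  0.0004]
rotz -69.53595746962225
delta after rot [ 0.0002 -0.0006  0.0004]
clock: 18.72
position: [0.5479, -0.0417, 0.1314]
ee_rot: [1.754, 2.606, -0.001]
force: [-1.4, 0.5, 4.2]
width: 0.345
t 18.72 pos [ 0.5479 -0.0417  0.1314] yAz 22.1 tilt 0.02 F [-1.4  0.5  4.2] T [0.05 0.54 0.28] w 31.7mm q7 0.71 q [-0.44  0.48  0.58  1.92 -0.34  0.84  0.71]
tool delta [-0.0006 -0.0001  0.0004]
rotz -89.48455263612766
delta after rot [ 0.0001 -0.0006  0.0004]
```

```bash
python3 -m creep '[{"translation":[0,0,0],"rot":[0,0,4],"jaw":0.02},{"translation":[0,0,0],"rot":[0,0,4],"jaw":0.02},{"translation":[0,0,0],"rot":[0,0,4],"jaw":0.02},{"translation":[0,0,0],"rot":[0,0,4],"jaw":0.02}]' 50 >/dev/null
python3 st.py
python3 -m creep '[{"translation":[0,0,0],"rot":[0,0,4],"jaw":0.02},{"translation":[0,0,0],"rot":[0,0,4],"jaw":0.02},{"translation":[0,0,0],"rot":[0,0,4],"jaw":0.02}]' 50 >/dev/null
python3 st.py
```

```text
t 19.05 pos [ 0.5478 -0.0417  0.1314] yAz 6.2 tilt 0.02 F [-1.1  0.2  3.5] T [0.03 0.6  0.35] w 31.9mm q7 0.48 q [-0.49  0.49  0.66  1.93 -0.39  0.86  0.48]
t 19.30 pos [ 0.5478 -0.0417  0.1314] yAz -5.8 tilt 0.03 F [-2.   0.6  3.9] T [0.09 0.69 0.27] w 31.7mm q7 0.31 q [-0.53  0.51  0.72  1.93 -0.43  0.87  0.31]
```

```bash
python3 -m creep '[{"translation":[0,0,0],"rot":[0,0,4],"jaw":0.02},{"translation":[0,0,0],"rot":[0,0,4],"jaw":0.02}]' 50 >/dev/null
python3 st.py
```

```text
t 19.47 pos [ 0.5478 -0.0417  0.1314] yAz -13.8 tilt 0.02 F [-1.8 -0.2  3.8] T [0.05 0.66 0.33] w 31.7mm q7 0.20 q [-0.56  0.52  0.76  1.93 -0.46  0.87  0.2 ]
```

```bash
for i in 1; do python3 -m creep '[{"translation":[0,0,0],"rot":[0,0,3],"jaw":0.02},{"translation":[0,0,0],"rot":[0,0,3],"jaw":0.02}]' 50 >/dev/null
python3 st.py; done
python3 -m creep '[{"translation":[0,0,0],"rot":[0,0,2],"jaw":0.02},{"translation":[0,0,0],"rot":[0,0,2],"jaw":0.02}]' 50 >/dev/null
python3 st.py
```

```text
t 19.63 pos [ 0.5477 -0.0417  0.1314] yAz -19.8 tilt 0.03 F [-2.3  0.4  4.5] T [0.07 0.72 0.26] w 31.8mm q7 0.12 q [-0.57  0.53  0.79  1.93 -0.48  0.88  0.12]
t 19.80 pos [ 0.5477 -0.0417  0.1313] yAz -23.7 tilt 0.03 F [-2.   1.1  3.8] T [0.09 0.67 0.27] w 31.8mm q7 0.06 q [-0.59  0.53  0.81  1.93 -0.5   0.89  0.06]
```

```bash
python3 -m creep '[{"translation":[0,0,0],"rot":[0,0,2],"jaw":0.02},{"translation":[0,0,0],"rot":[0,0,2],"jaw":0.02}]' 50 >/dev/null
python3 st.py 
python3 -m creep '[{"translation":[0,0,0],"rot":[0,0,2],"jaw":0.02},{"translation":[0,0,0],"rot":[0,0,2],"jaw":0.02}]' 50 >/dev/null
python3 st.py
python3 - <<'E'
from h import *
crop("side","s7",115,235,315,435,5)
E
```

```text
t 19.97 pos [ 0.5477 -0.0417  0.1313] yAz -27.7 tilt 0.03 F [-2.4  0.5  4.3] T [0.09 0.7  0.33] w 32.0mm q7 0.01 q [-0.6   0.54  0.83  1.93 -0.51  0.89  0.01]
t 20.13 pos [ 0.5477 -0.0417  0.1313] yAz -31.7 tilt 0.03 F [-1.3  0.6  4.8] T [0.16 0.7  0.39] w 31.7mm q7 -0.05 q [-0.61  0.55  0.85  1.93 -0.52  0.9  -0.05]
```

View pics/s7.png

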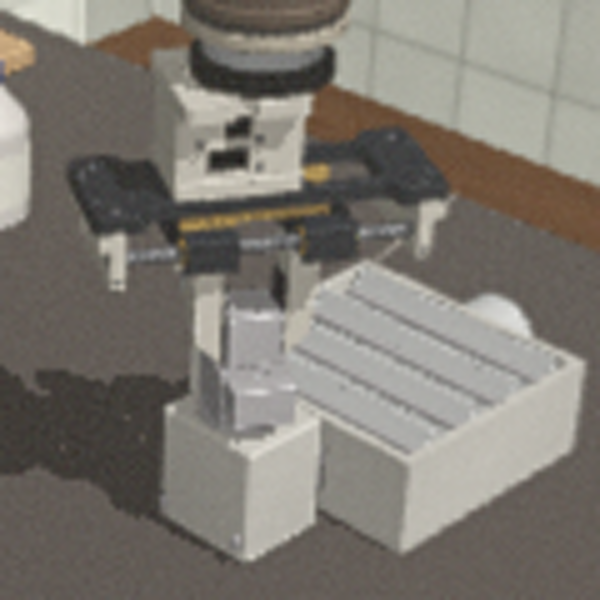

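```bash
python3 -m creep '[{"translation":[0,0,0],"rot":[0,0,2],"jaw":0.02},{"translation":[0,0,0],"rot":[0,0,0],"jaw":0.02}]' 50 >/dev/null
python3 st.py 
python3 -m creep '[{"translation":[0,0,0],"rot":[0,0,2],"jaw":0.02},{"translation":[0,0,0],"rot":[0,0,0],"jaw":0.02}]' 50 >/dev/null
python3 st.py
python3 -m creep '[{"translation":[0,0,0],"rot":[0,0,2],"jaw":0.02},{"translation":[0,0,0],"rot":[0,0,0],"jaw":0.02}]' 50 >/dev/null
python3 st.py
```

```text
t 20.35 pos [ 0.5477 -0.0416  0.1313] yAz -33.7 tilt 0.05 F [-2.3  0.5  4.9] T [0.11 0.81 0.74] w 31.9mm q7 -0.07 q [-0.62  0.55  0.86  1.93 -0.53  0.9  -0.07]
t 20.52 pos [ 0.5478 -0.0416  0.1314] yAz -35.6 tilt 0.05 F [-1.4  0.1  5.6] T [0.05 0.85 1.21] w 31.9mm q7 -0.10 q [-0.62  0.55  0.87  1.93 -0.54  0.9  -0.1 ]
t 20.68 pos [ 0.5478 -0.0416  0.1314] yAz -37.6 tilt 0.06 F [-2.9 -0.6  6. ] T [0.08 0.85 1.47] w 31.8mm q7 -0.13 q [-0.63  0.56  0.88  1.93 -0.54  0.91 -0.13]
```

The torque about the vertical climbed 0.39→0.74→1.21→1.47 N m, so the stop is reached. I ease the torque off before lifting.

```bash
python3 -m creep '[{"translation":[0,0,0],"rot":[0,0,-3],"jaw":0.02},{"translation":[0,0,0],"rot":[0,0,-3],"jaw":0.02},{"translation":[0,0,0],"rot":[0,0,0],"jaw":0.02}]' 50 >/dev/null
python3 st.py 
python3 -m creep '[{"translation":[0,0,0],"rot":[0,0,-2],"jaw":0.02},{"translation":[0,0,0],"rot":[0,0,0],"jaw":0.02}]' 50 >/dev/null
python3 st.py
```

```text
t 20.93 pos [ 0.5478 -0.0417  0.1313] yAz -31.5 tilt 0.01 F [-3.4  0.3  5.2] T [0.13 0.79 0.21] w 32.3mm q7 -0.04 q [-0.61  0.55  0.85  1.93 -0.52  0.9  -0.04]
t 21.10 pos [ 0.5478 -0.0416  0.1314] yAz -29.7 tilt 0.02 F [-2.6  0.8  5.7] T [0.19 0.83 0.08] w 31.5mm q7 -0.02 q [-0.6   0.54  0.84  1.93 -0.52  0.89 -0.02]
```

```bash
python3 -m creep '[{"translation":[0,0,0],"rot":[0,0,-2],"jaw":0.02},{"translation":[0,0,0],"rot":[0,0,0],"jaw":0.02}]' 50 >/dev/null
python3 st.py 
python3 -m creep '[{"translation":[0,0,-0.002],"rot":[0,0,0],"jaw":0.02},{"translation":[0,0,-0.003],"rot":[0,0,0],"jaw":0.02},{"translation":[0,0,-0.003],"rot":[0,0,0],"jaw":0.02},{"translation":[0,0,0],"rot":[0,0,0],"jaw":0.02}]' 50 >/dev/null
python3 st.py
```

```text
t 21.27 pos [ 0.548  -0.0415  0.1313] yAz -27.7 tilt 0.01 F [-2.   1.5  4.1] T [0.29 0.72 0.03] w 31.8mm q7 0.01 q [-0.6   0.54  0.83  1.93 -0.51  0.89  0.01]
t 21.60 pos [ 0.548  -0.0416  0.1395] yAz -27.7 tilt 0.02 F [-0.2 -0.6 -4.3] T [-0.05  0.18  0.03] w 31.8mm q7 -0.00 q [-0.61  0.53  0.84  1.93 -0.5   0.91 -0.  ]
```

```bash
python3 -m creep '[{"translation":[0,0,-0.005],"rot":[0,0,0],"jaw":0.02},{"translation":[0,0,-0.01],"rot":[0,0,0],"jaw":0.02},{"translation":[0,0,-0.015],"rot":[0,0,0],"jaw":0.02},{"translation":[0,0,-0.02],"rot":[0,0,0],"jaw":0.02},{"translation":[0,0,-0.02],"rot":[0,0,0],"jaw":0.02},{"translation":[0,0,0],"rot":[0,0,0],"jaw":0.02}]' 50 >/dev/null
python3 st.py
python3 - <<'E'
from ov import *
crop("side","s8",115,235,315,435,5)
im={n:cv2.imread(f"pics/{n}0.png") for n in C}
TR=[box(-.1,.1,-.06,.06,0,.024),box(-.095,.095,-.055,.055,.005,.024)]
p=(.471,-.309,0,np.radians(-5))
side_by(wire("top",im["top"],(170,255,405,470),TR,p,6),wire("side",im["side"],(235,310,370,475),TR,p,4),"pics/tr.png")
E
```

```text
t 22.10 pos [ 0.5499 -0.0423  0.2132] yAz -27.7 tilt 0.32 F [ 0.9 -0.1 -4.5] T [-0.12 -0.   -0.02] w 31.7mm q7 -0.08 q [-0.67  0.44  0.92  1.85 -0.4   1.05 -0.08]
```

View pics/tr.png

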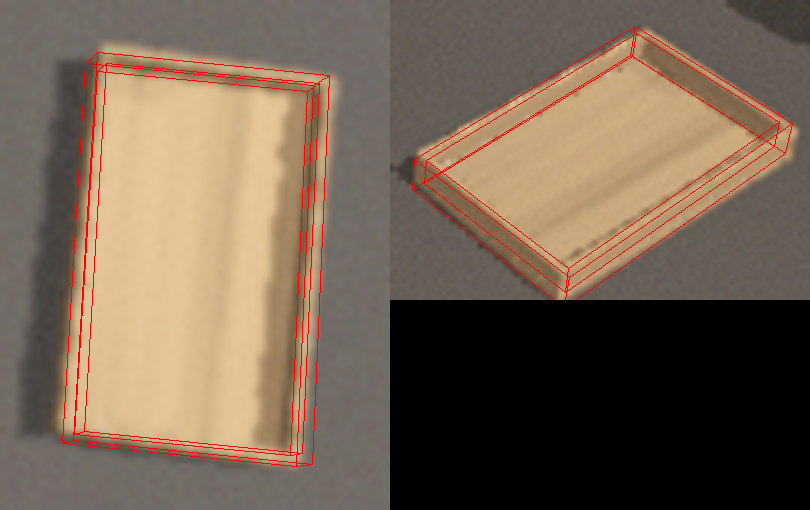

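View pics/s8.png

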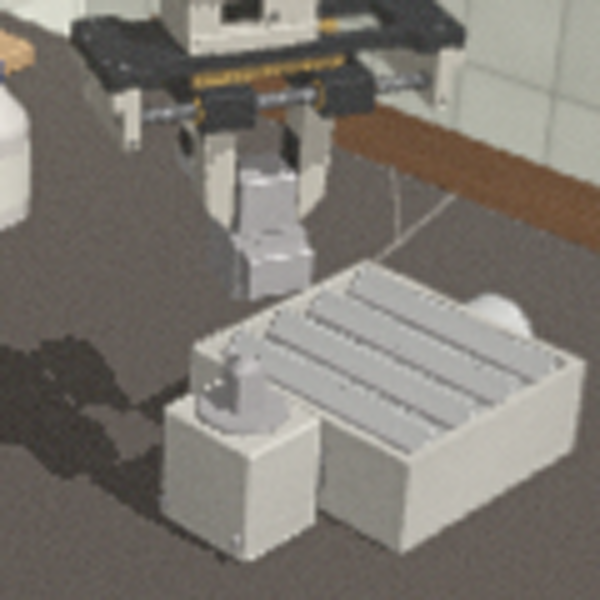

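```bash
python3 -m creep '[{"translation":[0,0,0],"rot":[0,0,-3],"jaw":0.02},{"translation":[0,0,0],"rot":[0,0,-7],"jaw":0.02},{"translation":[0,0,0],"rot":[0,0,-7],"jaw":0.02},{"translation":[0,0,0],"rot":[0,0,-7],"jaw":0.02},{"translation":[0,0,0],"rot":[0,0,-7],"jaw":0.02},{"translation":[0,0,0],"rot":[0,0,-7],"jaw":0.02},{"translation":[0,0,0],"rot":[0,0,-7],"jaw":0.02},{"translation":[0,0,0],"rot":[0,0,-7],"jaw":0.02},{"translation":[0,0,0],"rot":[0,0,-7],"jaw":0.02}]' 50 >/dev/null
python3 -m creep '[{"translation":[0,0,0],"rot":[0,0,-7],"jaw":0.02},{"translation":[0,0,0],"rot":[0,0,-7],"jaw":0.02},{"translation":[0,0,0],"rot":[0,0,-7],"jaw":0.02},{"translation":[0,0,0],"rot":[0,0,-7],"jaw":0.02},{"translation":[0,0,0],"rot":[0,0,-7],"jaw":0.02},{"translation":[0,0,0],"rot":[0,0,-7],"jaw":0.02},{"translation":[0,0,0],"rot":[0,0,-7],"jaw":0.02},{"translation":[0,0,0],"rot":[0,0,-4],"jaw":0.02},{"translation":[0,0,0],"rot":[0,0,0],"jaw":0.02},{"translation":[0,0,0],"rot":[0,0,0],"jaw":0.02}]' 50 >/dev/null
python3 st.py .503 -.312 .20 84.5
```

```text
t 23.73 pos [ 0.5474 -0.0415  0.2084] yAz 84.2 tilt 0.09 F [ 1.   0.5 -5. ] T [0.04 0.02 0.02] w 31.7mm q7 1.62 q [-0.33  0.35  0.41  1.83 -0.16  1.    1.62]
tool delta [ 0.0166 -0.2736  0.0084]
rotz -0.33762513719455
delta after rot [ 0.0182 -0.2735  0.0084]
```

```bash
python3 -m creep '[{"translation":[0.0017,-0.0274,0],"rot":[0,0,0],"jaw":0.02},{"translation":[0.0017,-0.0274,0],"rot":[0,0,0],"jaw":0.02},{"translation":[0.0017,-0.0274,0],"rot":[0,0,0],"jaw":0.02},{"translation":[0.0017,-0.0274,0],"rot":[0,0,0],"jaw":0.02},{"translation":[0.0017,-0.0274,0],"rot":[0,0,0],"jaw":0.02},{"translation":[0.0017,-0.0274,0],"rot":[0,0,0],"jaw":0.02},{"translation":[0.0017,-0.0274,0],"rot":[0,0,0],"jaw":0.02},{"translation":[0.0017,-0.0274,0],"rot":[0,0,0],"jaw":0.02},{"translation":[0.0017,-0.0274,0],"rot":[0,0,0],"jaw":0.02},{"translation":[0.0017,-0.0274,0],"rot":[0,0,-0.3],"jaw":0.02},{"translation":[0,0,0],"rot":[0,0,0],"jaw":0.02},{"translation":[0,0,0],"rot":[0,0,0],"jaw":0.02}]' 50 >/dev/null
python3 -m creep '[{"translation":[0,0,0.03],"rot":[0,0,0],"jaw":0.02},{"translation":[0,0,0.03],"rot":[0,0,0],"jaw":0.02},{"translation":[0,0,0.03],"rot":[0,0,0],"jaw":0.02},{"translation":[0,0,0.02],"rot":[0,0,0],"jaw":0.02},{"translation":[0,0,0],"rot":[0,0,0],"jaw":0.02},{"translation":[0,0,0],"rot":[0,0,0],"jaw":0.02},{"translation":[0,0,0],"rot":[0,0,0],"jaw":0.02}]' 50 >/dev/null
python3 st.py .503 -.312 .056 84.5
python3 - <<'E'
from h import *
crop("side","s9",190,320,370,500,5)
crop("top","t9",130,260,380,510,5)
E
```

```text
t 25.32 pos [ 0.505  -0.3123  0.1004] yAz 84.6 tilt 0.09 F [ 0.6 -0.7 -4.2] T [-0.02 -0.06  0.02] w 31.8mm q7 2.22 q [ 0.18  0.55  0.41  1.83 -0.3   0.82  2.22]
tool delta [0.002  0.0002 0.0444]
rotz 0.12911837449098584
delta after rot [0.002  0.0001 0.0444]
```

View pics/s9.png

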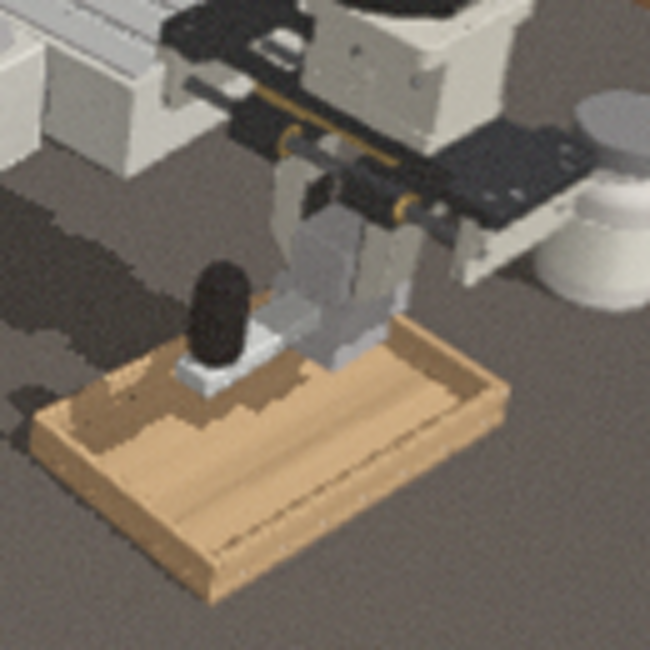

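View pics/t9.png

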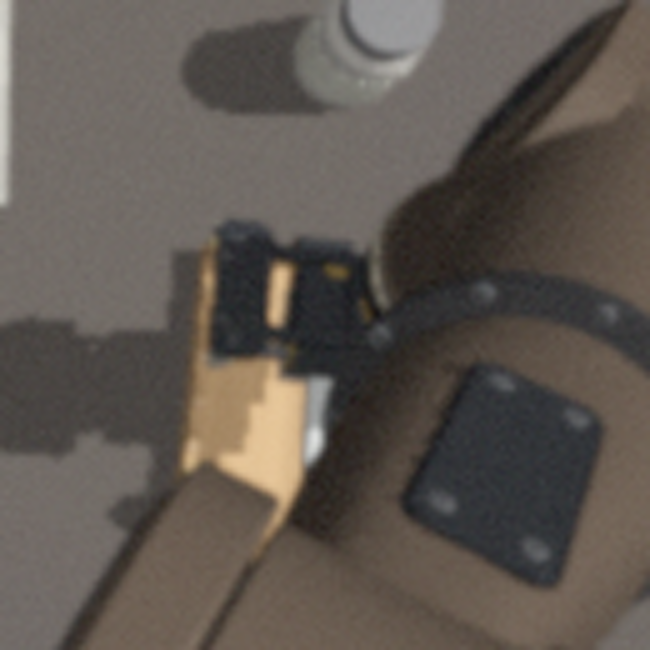

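```bash
python3 -m creep '[{"translation":[0.002,0,0.01],"rot":[0,0,0],"jaw":0.02},{"translation":[0,0,0.012],"rot":[0,0,0],"jaw":0.02},{"translation":[0,0,0.01],"rot":[0,0,0],"jaw":0.02},{"translation":[0,0,0.006],"rot":[0,0,0],"jaw":0.02},{"translation":[0,0,0.003],"rot":[0,0,0],"jaw":0.02},{"translation":[0,0,0],"rot":[0,0,0],"jaw":0.02},{"translation":[0,0,0],"rot":[0,0,0],"jaw":0.02}]' 50 >/dev/null
python3 st.py .503 -.312 .0564 84.5
python3 -m creep '[{"translation":[0,0,0.0015],"rot":[0,0,0],"jaw":0.02},{"translation":[0,0,0.001],"rot":[0,0,0],"jaw":0.02},{"translation":[0,0,0],"rot":[0,0,0],"jaw":0.02}]' 50 >/dev/null
python3 st.py .503 -.312 .0564 84.5
```

```text
t 26.00 pos [ 0.502  -0.3124  0.058 ] yAz 84.6 tilt 0.01 F [ 0.5  0.1 -4.5] T [-0.02 -0.01  0.02] w 31.6mm q7 2.25 q [ 0.2   0.61  0.38  1.86 -0.33  0.73  2.25]
tool delta [-0.001   0.0005  0.0016]
rotz 0.12113039779947599
delta after rot [-0.001   0.0005  0.0016]
t 26.25 pos [ 0.5023 -0.3125  0.0564] yAz 84.6 tilt 0.06 F [-0.9  0.4  1.5] T [ 0.08  0.26 -0.07] w 31.4mm q7 2.25 q [ 0.2   0.61  0.38  1.86 -0.33  0.73  2.25]
tool delta [-0.0006  0.0006  0.    ]
rotz 0.12311006090951082
delta after rot [-0.0006  0.0006  0.    ]
```

Contact: Fz went from -4.5 to +1.5 N at the expected height. Releasing and retreating straight up.

```bash
python3 -m creep '[{"translation":[0,0,0],"rot":[0,0,0],"jaw":0.04},{"translation":[0,0,0],"rot":[0,0,0],"jaw":0.06},{"translation":[0,0,0],"rot":[0,0,0],"jaw":0.09},{"translation":[0,0,0],"rot":[0,0,0],"jaw":0.09},{"translation":[0,0,0],"rot":[0,0,0],"jaw":0.09},{"translation":[0,0,0],"rot":[0,0,0],"jaw":0.09},{"translation":[0,0,-0.01],"rot":[0,0,0],"jaw":0.09},{"translation":[0,0,-0.02],"rot":[0,0,0],"jaw":0.09},{"translation":[0,0,-0.03],"rot":[0,0,0],"jaw":0.09},{"translation":[0,0,-0.03],"rot":[0,0,0],"jaw":0.09},{"translation":[0,0,-0.03],"rot":[0,0,0],"jaw":0.09},{"translation":[0,0,-0.03],"rot":[0,0,0],"jaw":0.09}]'
python3 -m creep '[{"translation":[0,0.03,-0.01],"rot":[0,0,0],"jaw":0.09},{"translation":[0,0.03,0],"rot":[0,0,0],"jaw":0.09},{"translation":[0,0.03,0],"rot":[0,0,0],"jaw":0.09},{"translation":[0,0.03,0],"rot":[0,0,0],"jaw":0.09},{"translation":[0,0.03,0],"rot":[0,0,0],"jaw":0.09},{"translation":[0,0.03,0],"rot":[0,0,0],"jaw":0.09},{"translation":[0,0.03,0],"rot":[0,0,0],"jaw":0.09},{"translation":[0,0.03,0],"rot":[0,0,0],"jaw":0.09},{"translation":[0,0.03,0],"rot":[0,0,0],"jaw":0.09},{"translation":[0,0.03,0],"rot":[0,0,0],"jaw":0.09},{"translation":[0,0.03,0],"rot":[0,0,0],"jaw":0.09},{"translation":[0,0,0],"rot":[0,0,0],"jaw":0.09}]'
python3 - <<'E'
from ov import *
im={n:optics.get_image(n)[:,:,::-1].copy() for n in C}
for n in im:cv2.imwrite(f"pics/{n}_end.png",im[n])
side_by(cv2.resize(im["side"][130:310,330:520],None,fx=2.1,fy=2.1,interpolation=cv2.INTER_CUBIC),cv2.resize(im["top"][110:260,320:510],None,fx=2,fy=2,interpolation=cv2.INTER_CUBIC),"pics/e1.png")
E
python3 st.py
```

```text
clock: 27.25
position: [0.5016, -0.3123, 0.208]
ee_rot: [0.148, 3.138, -0.0]
force: [0.8, -0.8, -0.1]
width: 0.983
clock: 28.25
position: [0.5332, 0.0234, 0.2162]
ee_rot: [0.135, 3.138, 0.005]
force: [1.2, 0.9, -1.2]
width: 0.979
t 28.35 pos [0.5329 0.0175 0.2163] yAz 84.8 tilt 0.02 F [-0.6 -0.9  0.3] T [-0.04 -0.03  0.03] w 90.4mm q7 1.50 q [-0.43  0.32  0.39  1.85 -0.14  1.    1.5 ]
```

View pics/e1.png

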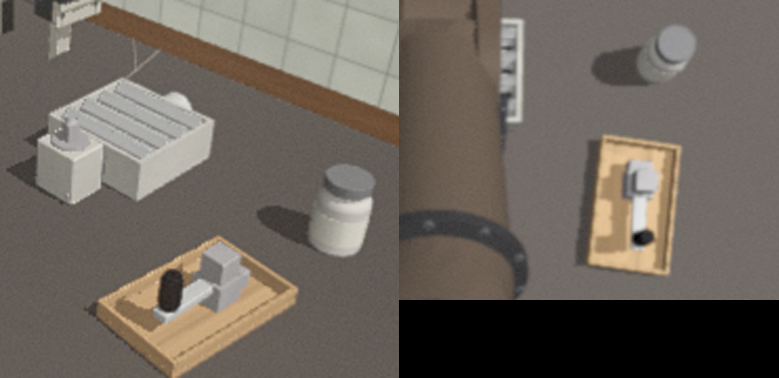

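View pics/top_end.png

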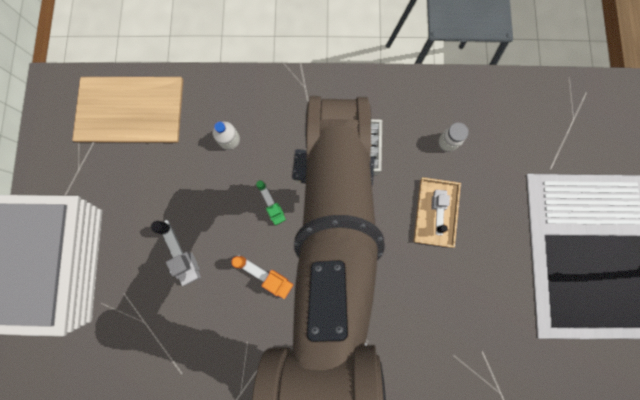

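Run:
```python
from ov import *
im=cv2.imread("pics/side_end.png");SH=[box(-.009,.009,-.009,.009,.08,.106)]
a=wire("side",im,(180,206,346,380),SH,(.548,-.0423,0,np.radians(-18)),11)
b=wire("side",im,(180,206,346,380),SH,(.548,-.0423,0,np.radians(-28)),11)
side_by(a,b,"pics/e2.png")
cv2.imwrite("pics/e3.png",cv2.resize(im[160:225,340:440],None,fx=8,fy=8,interpolation=cv2.INTER_CUBIC))
```

```text
(no output)
```

View pics/e2.png

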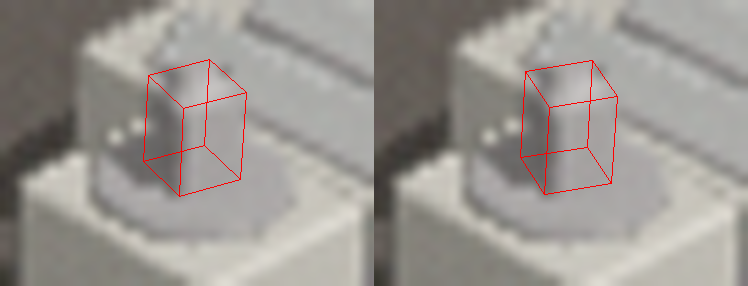

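View pics/e3.png

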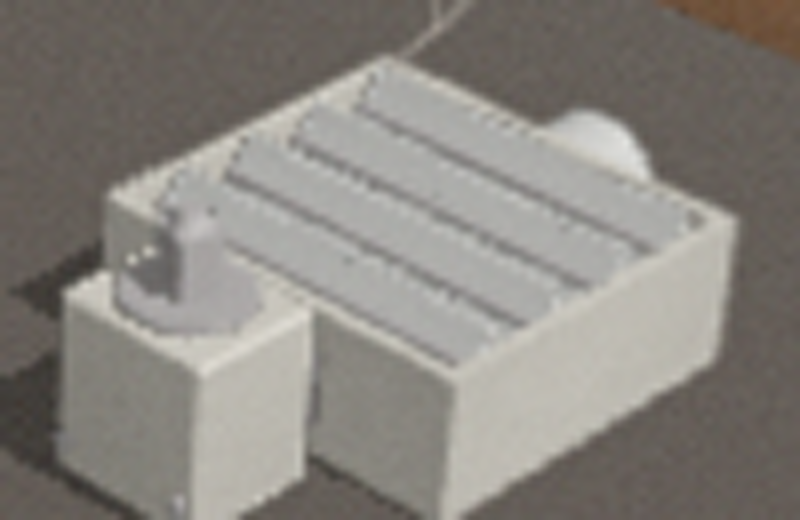

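Run:
```python
from cell import arm
print(arm.sign_off())
```

```text
the job is handed in; nothing more can be done
None
```

I fitted the small grey crank on the shaft, wound it clockwise to the stop, and set it down in the wooden tray. The job was handed in after about 28 s; the hand-in gives no verdict.

- **Fit:** the hub went down to the seat height, and its weight came off the wrist there.
- **Winding:** I turned it about 300°, re-gripping once. The torque then rose from about 0.3 to 1.5 N m, which I took as the stop.
- **Louvres:** the last side picture shows the blades steep. The shaft faces sit near -18°, which fits 5.0 rad of travel if the shaft started near 0.
- **Tray:** I lowered the crank until it touched the floor before letting go. The last pictures show it standing on its hub, handle up, inside the rim.
- **Bystanders:** the bottle, jar and look-alikes look unmoved, and the robot is touching nothing.

- **Shaft position:** my first estimate was about 2 mm off. It showed as about 5 N of side force while winding, and I corrected it part-way.
- **Not measured:** I judged the blade angle by eye, and the shaft's starting angle only from the pictures.

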